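Draw out the kit tray and clamp its valves in the assembly fixture

ROBOT

A 6-joint arm with a two-finger parallel gripper is mounted at the origin on the work surface. World frame = base frame: x ahead of the robot, y to its left, z up, the work surface at z = 0. Lengths are in m, angles in rad, forces in N, time in s.
With the tool pointing down it reaches from about 0.4 to 0.825 m from the base axis. Payload 7 kg.
Tool frame: the origin (TCP) lies midway between the tips of the shut fingers; the grasp point (between the pads) lies 19 mm behind it (robot.hold_point_z is the distance from the TCP to the grasp point, in m); z points along the fingers, y is the line along which they close (so a half turn about z gives the same grasp; the last joint's range is limited). The gripper opens to 88 mm and grips with 3 to 60 N. Pads are 19 mm wide; open, the fingers measure 130 mm over their backs; the gripper's body (78 mm by 193 mm) begins 47 mm behind the grasp point.
Start: joints at [1.532, 0.359, 0.012, 0, -1.224, -0.288], TCP at [0.217, 0.639, 0.227] pointing down, gripper open.
Joint ranges: [-3.07, 3.07], [-1.43, 2.12], [-1.02, 1.25], [-3.03, 1.67], [-3.05, -0], [-3.03, 3.03]. Speed limits (rad/s): [2.39, 2.39, 3.01, 3.14, 3.14, 3.14].

INTERFACE

Orientations are given as [roll, pitch, yaw] about the fixed x, y, z axes, in that order (R = Rz(yaw) Ry(pitch) Rx(roll)).
In Python, from workcell import robot gives the robot as it stands.
- The arm moves only by the tool send_rows, never from a script. Its argument "series" is a list of rows, each a list of 7 numbers: the shift along the tool's x, y, z in mm, then the turn, a rotation vector about the tool's x, y, z in degrees, then the opening, from 0 (shut) to 1 (fully open). In form: [[dx, dy, dz, wx, wy, wz, gripper], ...]. A call has 1 to 12 rows; each row is the pose to reach, as a shift and turn from the pose commanded when the call began, along the tool's axes at that moment; what a row does not reach only later rows make up. A row lasts 1/10 s, in which the tool goes at most 50 mm and 8.59 degrees, less where a joint would pass 70% of its speed; a pose out of reach is approached as far as the arm can. A call with a gripper value outside its range is refused whole. The fingers move at their own pace and stop on an object; "grip_force" is the grip in N (left out, the last holds). Time passes only in rows, so rows that repeat a pose let the fingers close. It gives the time, the measured TCP pose, the force and the opening at its end, in the units of the state.
- robot.state(): the state, without advancing time (a new reading comes with each control period).
- robot.read_camera(name): name is "scene" or "top" or "wrist"; returns (picture, depth): 384x512x3 uint8, red, green, blue; 384x512 float32, m along the optical axis (not along the pixel's ray), 0 where there is no reading.
- robot.get_calibration(name): a dict with "mtx" (3x3 intrinsics, pixels), "dist_coeffs" ([k1, k2, p1, p2, k3] as OpenCV has them; the pictures are not rectified), "camera_from_world" (4x4, takes a point from world to camera coordinates). Camera axes: x right, y up, looking along -z (the intrinsics and any distortion apply to the point x, -y, -z); pixel columns grow to the right and rows downward; lengths in m; the calibration is good to about 2 mm. A picture is of the moment at which its call begins: read the wrist's pose just before it. get_calibration takes no time and is no camera call; for the wrist camera it gives the pose at the moment of the call.
- robot.finish_job(): hands the job in, once; it reports no verdict.
Trained networks look in the newest picture that a camera, given by its name, has taken for a name from the list of things; names that differ only in an ending like _2 or _b are one class to them, and where a whole thing is asked for, a point or a joint stands for the part that bears it (a point fixed in the world has none). Each returns a list of dicts, best first, with "score" (0 to 1); they miss things now and then, are a little off and sometimes report something else, mostly with a low value. They report only what shows in the picture. A call takes as long as a camera call.
- robot.find_in(camera, name): "location" ([x, y, z] in m, in world coordinates, good to about 4 mm: the middle of the surface that is visible of it).
- robot.cut_out(camera, name): "region" (384x512 bool, what is visible of it).
- robot.landmark_of(camera, name): "location" ([x, y, z] in m, in world coordinates, good to about 4 mm: a listed point, or the origin of a listed thing).
The state is a dict: "clock": time; "joint_pos": joint angles; "dq": joint speeds; "joint_torque": joint torques, N m; "eef_pos": TCP position; "tool_rot": TCP orientation; "wrist_force": force on the tool from outside, world axes, zero at the start; "ft_torque": the same for the moment, N m; "width": opening from 0.0 (shut) to 1.0 (fully open).
Only numpy, scipy, OpenCV 4.12 (cv2) and the standard library are available. Lean on these libraries where they do the work, as an engineer would, in place of code of your own. Each camera call takes 0.05 s, during which the arm holds its last target. There are 200 camera calls.

TASK

Use the pull hook to reach under the rack's shelf, catch the eye on the blue kit tray and draw the tray fully out, and lay the hook back on its rubber mat, standing on its handle as it was. Swing the fixture's toggle clamp open, seat every valve from the tray upright and fully down in a nest of its own in the black fixture (any nest), then swing the clamp handle back over centre so that it locks home with the valves held. Leave the tray drawn out, and do not disturb the other tools and parts on the bench.

Things in the scene. Friction and masses are not known exactly. Their poses are not given: they have to be found in the camera images.
- rack: Steel parts rack on the bench, 380 mm wide, 230 mm tall. Origin: on the bench under the middle of the front edge of its bin shelf (the ledge); -x points out of the rack; z up. Shelf 340 mm long (y), underside 112 mm, top 124 mm above the bench, yellow strip on its edge to 134 mm; bins 95 mm high stand 65 mm behind the edge. Posts 28 mm square at y = +-176 mm, x 2 mm and back.
- kit_tray (a joint): How far the blue kit tray is drawn out, m: 0 fully in (as it starts), 0.20 at its stop, fully out. It slides along the rack's -x with about 2 N of friction and stays where it is left. It runs on two rails, 16 mm high, that reach 120 mm out of the rack in front of the shelf's edge, at rack y = +-85 mm.
- tray_mid (a point): Centre of the kit tray's floor, 22 mm above the bench; axes as rack. Tray 76 mm (x) by 246 mm (y), walls up to 40 mm above the bench; four compartments in a row along y, 56 mm apart, each 53 mm (y) by 68 mm (x), with ribs 12 mm high between. Fully in, this point is 98 mm behind the shelf's edge; fully out, 102 mm in front of it.
- eye (a point): Centre of the steel pull eye fixed on the tray's front, 58 mm towards -x from the tray's middle: a level ring (axis vertical), hole 30 mm, bar 7 mm thick, 44 mm over all, centre 40 mm above the bench. With the tray in it is under the shelf, 40 mm behind the edge, 68 mm free height above it. The bracket behind it, 36 mm wide, reaches 45 mm above the bench.
- hook: Pull hook, 0.2 kg: orange block handle 90 (x) x 42 (y) x 38 mm high; an 8 mm steel rod leaves its +x end 32 mm above the underside, runs along +x and turns down 130 mm ahead of the handle's middle, ending 4 mm above the underside's level. Origin: centre of the handle's underside, z up. Stands on its handle on the mat. Grip across the 42 mm.
- hook_tip (a point): Middle of the usable part of the hook's down-turned finger (8 mm thick): x = 130, y = 0, z = 16 mm in the hook's frame. The finger ends 12 mm below this point; the rod's underside is 12 mm above it, the rod's top 20 mm above it.
- hook_mat: Flat black rubber mat, 250 (x) x 90 (y) x 3 mm, fixed to the bench, home of the hook. Origin: centre of its underside.
- fixture: Assembly fixture fixed to the bench: aluminium base plate 12 mm thick, 256 mm wide (y), from x = -55 to 135 mm; on it a black nest block 72 (x) x 236 mm (y), top 40 mm above the bench, with four round nests in a row along y. Origin: on the bench under the middle of the row; the clamp stands behind the row, at +x, nowhere higher than 215 mm, open or shut; z up.
- nest1 (a point): Centre of the floor of nest 1 (y = -84 mm in the fixture's frame), 30 mm above the bench: a round pocket 47 mm across, 10 mm deep, slightly chamfered.
- nest2 (a point): Centre of the floor of nest 2 (y = -28 mm in the fixture's frame), 30 mm above the bench: a round pocket 47 mm across, 10 mm deep, slightly chamfered.
- nest3 (a point): Centre of the floor of nest 3 (y = 28 mm in the fixture's frame), 30 mm above the bench: a round pocket 47 mm across, 10 mm deep, slightly chamfered.
- nest4 (a point): Centre of the floor of nest 4 (y = 84 mm in the fixture's frame), 30 mm above the bench: a round pocket 47 mm across, 10 mm deep, slightly chamfered.
- clamp_handle (a joint): Toggle clamp handle angle, rad: 0 locked (upright, on its stop, as it starts), dead centre 0.06, 1.1 open (leaning to fixture +x), where it stays. The hold-down arm follows: cross bar 206 mm wide level over the row, plungers down, at 0; swung up past upright, clear of the row, at 1.1. With valves the last 0.2 rad takes up to 5 N, then snaps home. Let go under 0.8, it may fall back unlocked.
- clamp_grip (a point): Middle of the handle's red round grip, 22 mm thick, 72 mm long, ending 30 mm beyond this point. Moves with the handle, 118 mm from its hinge; the hinge is 65 mm above the bench at fixture x = 89 mm, y = 0, axis along the fixture's y. At angle q the grip is 118 mm x sin q from it along fixture +x and 118 mm x cos q up.
- valve1: Flanged valve, about 0.25 kg: brass flange 42 mm across, 10 mm thick at the foot, brass body 31 mm across up to 28 mm height with two copper stubs within the flange's outline, steel cap 26 mm across from 28 to 62 mm height, the place to grip. Origin: centre of the underside, z up. Starts upright in a tray compartment, under the shelf; may be absent.
- valve2: Flanged valve, about 0.25 kg: brass flange 42 mm across, 10 mm thick at the foot, brass body 31 mm across up to 28 mm height with two copper stubs within the flange's outline, steel cap 26 mm across from 28 to 62 mm height, the place to grip. Origin: centre of the underside, z up. Starts upright in a tray compartment, under the shelf; may be absent.
- valve3: Flanged valve, about 0.25 kg: brass flange 42 mm across, 10 mm thick at the foot, brass body 31 mm across up to 28 mm height with two copper stubs within the flange's outline, steel cap 26 mm across from 28 to 62 mm height, the place to grip. Origin: centre of the underside, z up. Starts upright in a tray compartment, under the shelf; may be absent.
- valve4: Flanged valve, about 0.25 kg: brass flange 42 mm across, 10 mm thick at the foot, brass body 31 mm across up to 28 mm height with two copper stubs within the flange's outline, steel cap 26 mm across from 28 to 62 mm height, the place to grip. Origin: centre of the underside, z up. Starts upright in a tray compartment, under the shelf; may be absent.
- wrench: Bystander, to be left alone: steel open-ended wrench, 170 mm, lying flat.
- screwdriver: Bystander, to be left alone: screwdriver, 190 mm, lying flat.
- flux_jar: Bystander, to be left alone: jar with red cap, 54 mm across, 70 mm high.
- coupling: Bystander, to be left alone: copper pipe coupling standing on end, 34 mm across, 34 mm high.
- return_bend: Bystander, to be left alone: copper U-bend of 16 mm tube lying flat, about 93 x 56 mm.
- tape_measure: Bystander, to be left alone: yellow tape measure, 66 x 36 x 62 mm high.

How it is judged:
On the way, in this order (a step that is already met when the one before it is completed fails the run):
1. the hook is in the tray's eye with the tray drawn fully out (value of joint kit_tray above 0.19 m and distance between hook_tip and eye below 0.03 m), for 0.1 s.
2. every valve is seated in a nest while the clamp stands open (value of joint clamp_handle above 0.7 rad and (horizontal distance between valve1 and nest1 below 0.006 m or horizontal distance between valve1 and nest2 below 0.006 m or horizontal distance between valve1 and nest3 below 0.006 m or horizontal distance between valve1 and nest4 below 0.006 m) and z of each of valve1, valve2, valve3, valve4 in the frame of fixture below 0.034 m and angle between each of valve1, valve2, valve3, valve4's own z axis and vertical below 0.1 rad and (horizontal distance between valve2 and nest1 below 0.006 m or horizontal distance between valve2 and nest2 below 0.006 m or horizontal distance between valve2 and nest3 below 0.006 m or horizontal distance between valve2 and nest4 below 0.006 m) and (horizontal distance between valve3 and nest1 below 0.006 m or horizontal distance between valve3 and nest2 below 0.006 m or horizontal distance between valve3 and nest3 below 0.006 m or horizontal distance between valve3 and nest4 below 0.006 m) and (horizontal distance between valve4 and nest1 below 0.006 m or horizontal distance between valve4 and nest2 below 0.006 m or horizontal distance between valve4 and nest3 below 0.006 m or horizontal distance between valve4 and nest4 below 0.006 m)), for 0.2 s.
At the end, for the whole second after the job is handed in: Each valve stands in a nest (6 mm of its centre, foot under 34 mm above the bench, tilt under 0.1 rad); handle locked (below 0.04 rad); tray out over 180 mm; hook at rest upright on the mat (tilt under 0.15 rad), handle middle and finger over it (value of joint clamp_handle below 0.04 rad and value of joint kit_tray above 0.18 m and (horizontal distance between valve1 and nest1 below 0.006 m or horizontal distance between valve1 and nest2 below 0.006 m or horizontal distance between valve1 and nest3 below 0.006 m or horizontal distance between valve1 and nest4 below 0.006 m) and z of each of valve1, valve2, valve3, valve4 in the frame of fixture below 0.034 m and angle between each of valve1, valve2, valve3, valve4's own z axis and vertical below 0.1 rad and (horizontal distance between valve2 and nest1 below 0.006 m or horizontal distance between valve2 and nest2 below 0.006 m or horizontal distance between valve2 and nest3 below 0.006 m or horizontal distance between valve2 and nest4 below 0.006 m) and (horizontal distance between valve3 and nest1 below 0.006 m or horizontal distance between valve3 and nest2 below 0.006 m or horizontal distance between valve3 and nest3 below 0.006 m or horizontal distance between valve3 and nest4 below 0.006 m) and (horizontal distance between valve4 and nest1 below 0.006 m or horizontal distance between valve4 and nest2 below 0.006 m or horizontal distance between valve4 and nest3 below 0.006 m or horizontal distance between valve4 and nest4 below 0.006 m) and x of hook in the frame of hook_mat between -0.125 and 0.125 m and y of hook in the frame of hook_mat between -0.045 and 0.045 m and x of hook_tip in the frame of hook_mat between -0.125 and 0.125 m and y of hook_tip in the frame of hook_mat between -0.045 and 0.045 m and z of hook in the frame of hook_mat below 0.008 m and angle between hook's own z axis and vertical below 0.15 rad and linear speed of hook below 0.02 m/s); the robot touches nothing.
It fails at once if a bystander is shoved more than 30 mm (distance of any of wrench, screwdriver, flux_jar, coupling, return_bend, tape_measure from where it was at the start of the episode above 0.03 m).
Of valve1, valve2, valve3, valve4 only 2 to 4 are there at a start; the rules pass over those that are not, and their reading is None.
At some moment in a run one of hook, valve1, valve2, valve3, valve4 may be knocked a few centimetres aside while the robot is not near it.
It also fails if it takes over 210 s, if anything falls off the work surface, if the arm or the gripper's body presses on something with over 40 N, if the wrist force passes 120 N, or if a joint passes its speed limit or range.

## Working session

There is one attempt and no reset: what is moved stays moved. The work goes in short steps, Python scripts to look and compute and a tool call to move; the robot and the scene stay as the last step left them, time stands still between calls to the robot, and variables do not carry over. Pictures are saved under pics/ and viewed, on a budget of 14 in all, crops included, one or two more only if the job needs it, and the job is handed in when it is done.

Besides the shell and the picture viewer there is one more tool, called as a command line: name --pt "numbers of a row" for each row, then --argument value for the rest. send_rows: Moves the arm, as the interface text tells. Its arguments: {"type":"object","properties":{"series":{"type":"array","items":{"type":"array","items":{"type":"number"}}},"grip_force":{"type":"number"}},"required":["series"]}

```bash
mkdir -p pics; ls; cat > h.py <<'E'
import numpy as np, cv2
from workcell import robot
from scipy.spatial.transform import Rotation as R
def shot(cam,fn=None):
    p,d=robot.read_camera(cam)
    if fn: cv2.imwrite('pics/'+fn,p[:,:,::-1])
    return p,d
def world(cam,d,c=None):
    "per-pixel world coords HxWx3"
    c=c or robot.get_calibration(cam); K=np.array(c['mtx']);D=np.array(c['dist_coeffs'])
    h,w=d.shape; u,v=np.meshgrid(np.arange(w),np.arange(h))
    n=cv2.undistortPoints(np.stack([u,v],-1).reshape(-1,1,2).astype(float),K,D).reshape(h,w,2)
    P=np.stack([n[...,0]*d,-n[...,1]*d,-d],-1)
    M=np.linalg.inv(np.array(c['camera_from_world']))
    W=P@M[:3,:3].T+M[:3,3]; W[d==0]=np.nan
    return W
def st():
    s=robot.state(); return s
def delta(pos,rot_rpy):
    "shift mm / rotvec deg in tool axes from current measured pose to target"
    s=robot.state(); R0=R.from_euler('xyz',s['tool_rot']); R1=R.from_euler('xyz',rot_rpy)
    return np.round(1000*R0.inv().apply(np.array(pos)-s['eef_pos']),1), np.round((R0.inv()*R1).as_rotvec(degrees=True),2)
E
python3 - <<'E'
from h import *
s=st(); print({k:np.round(v,3) for k,v in s.items()}, robot.hold_point_z)
shot('scene','s0.png');
for n in ['rack','eye','hook','hook_tip','hook_mat','fixture','nest1','nest2','nest3','nest4','clamp_grip','tray_mid','flux_jar','coupling','return_bend','tape_measure','wrench','screwdriver','valve1']:
    for cam in ['scene']:
        print(cam,n,[(round(x['score'],2),np.round(x['location'],3).tolist()) for x in robot.landmark_of(cam,n)][:4])
shot('top','t0.png')
for n in ['rack','eye','hook','hook_tip','hook_mat','fixture','nest1','nest4','clamp_grip','flux_jar','coupling','return_bend','tape_measure','wrench','screwdriver']:
    for cam in ['top']:
        print(cam,n,[(round(x['score'],2),np.round(x['location'],3).tolist()) for x in robot.landmark_of(cam,n)][:4])
E
```

```text
pics
{'clock': np.float64(0.0), 'joint_pos': array([ 1.532,  0.359,  0.011, -0.   , -1.224, -0.288]), 'dq': array([ 0.001,  0.001, -0.   , -0.001,  0.001,  0.001]), 'joint_torque': array([-0.0000e+00, -5.8272e+01,  2.9306e+01,  6.9970e+00,  7.0000e-03,
       -0.0000e+00]), 'eef_pos': array([0.217, 0.639, 0.226]), 'tool_rot': array([ 3.14 , -0.   , -0.327]), 'wrist_force': array([-0.244, -0.518,  0.387]), 'ft_torque': array([-0.028, -0.004,  0.027]), 'width': np.float64(1.001)} 0.0188
scene rack [(0.89, [0.541, 0.254, -0.003])]
scene eye [(0.64, [0.546, 0.296, 0.04])]
scene hook [(0.93, [0.452, -0.006, -0.0])]
scene hook_tip [(0.66, [0.581, -0.024, 0.017])]
scene hook_mat [(0.82, [0.487, -0.013, 0.0]), (0.42, [0.438, -0.226, 0.026])]
scene fixture [(0.85, [0.439, -0.253, 0.0])]
scene nest1 [(0.96, [0.446, -0.287, 0.034]), (0.76, [0.424, -0.177, 0.03]), (0.57, [0.454, -0.335, 0.028]), (0.43, [0.55, 0.297, 0.04])]
scene nest2 [(0.96, [0.446, -0.287, 0.034]), (0.76, [0.424, -0.177, 0.03]), (0.57, [0.454, -0.335, 0.028]), (0.43, [0.55, 0.297, 0.04])]
scene nest3 [(0.96, [0.446, -0.287, 0
[... 1096 characters left out ...]
ure [(0.95, [0.439, -0.25, -0.002])]
top nest1 [(0.97, [0.446, -0.285, 0.032]), (0.74, [0.45, -0.336, 0.028]), (0.74, [0.428, -0.169, 0.034]), (0.58, [0.431, -0.225, 0.032])]
top nest4 [(0.97, [0.446, -0.285, 0.032]), (0.74, [0.45, -0.336, 0.028]), (0.74, [0.428, -0.169, 0.034]), (0.58, [0.431, -0.225, 0.032])]
top clamp_grip [(0.53, [0.531, -0.245, 0.184])]
top flux_jar [(0.62, [0.756, 0.043, -0.0])]
top coupling [(0.45, [0.698, -0.007, 0.003])]
top return_bend [(0.7, [0.435, -0.5, 0.001])]
top tape_measure [(0.6, [0.703, -0.102, -0.004])]
top wrench [(0.86, [0.611, -0.496, 0.004]), (0.4, [0.454, -0.003, 0.001])]
top screwdriver [(0.71, [0.702, -0.102, 0.001]), (0.63, [0.726, -0.225, 0.0])]
```

View pics/s0.png

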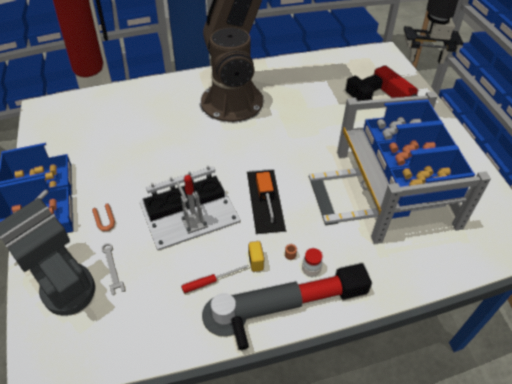

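View pics/t0.png

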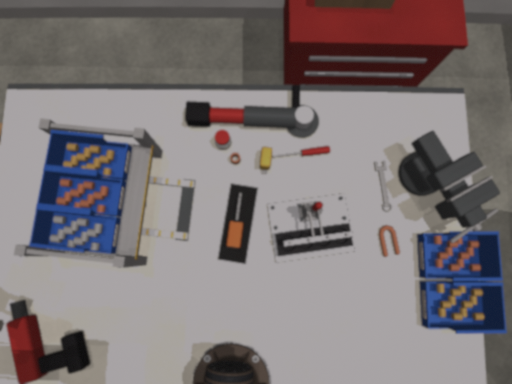

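The scene picture shows the orange hook on its mat (265,195), the fixture with red grip (190,185), the rack with tray rails toward the fixture (340,190), and the wrench, bend, screwdriver, tape, coupling and jar around them. The top view agrees.

```bash
cat >> h.py <<'E'
def fitline(pts):
    P=pts[:,:2]; c=np.median(P,0)
    l=cv2.fitLine(P.astype(np.float32),cv2.DIST_HUBER,0,1e-4,1e-4).ravel()
    return l[2:],np.degrees(np.arctan2(l[1],l[0]))
E
python3 - <<'E'
from h import *
for cam in ['top','scene']:
    p,d=shot(cam); W=world(cam,d); hsv=cv2.cvtColor(p,cv2.COLOR_RGB2HSV)
    yel=(hsv[...,0]>18)&(hsv[...,0]<35)&(hsv[...,1]>110)&(abs(W[...,1]-.26)<.06)&(abs(W[...,2]-.13)<.02)&(abs(W[...,0]-.54)<.17)
    print(cam,'yellow',yel.sum(),fitline(W[yel]), np.nanmedian(W[yel],0), W[yel][:,0].min(),W[yel][:,0].max())
    for n in ['hook','hook_mat','fixture']:
        r=robot.cut_out(cam,n)
        if r:
            m=r[0]['region']&np.isfinite(W[...,0]); 
            rect=cv2.minAreaRect(W[m][:,:2].astype(np.float32)); print(n,r[0]['score'],np.round(rect[0],3),np.round(rect[1],3),rect[2], fitline(W[m])[1])
    # nest block black / clamp heights in fixture frame
    a=np.radians(8.5); dx=W-np.array([.439,-.252,0]); X=dx[...,0]*np.cos(a)+dx[...,1]*np.sin(a);Y=-dx[...,0]*np.sin(a)+dx[...,1]*np.cos(a)
    for x0 in range(-50,140,15):
        m=(abs(X*1000-x0)<8)&(abs(Y)<.12); z=W[...,2][m]
        print(x0,m.sum(),np.round(np.nanpercentile(z,[50,90,99]),3))
print(delta([.45,-.004,.36],[np.pi,0,np.radians(-8.8-180)]))
E
```

```text
top yellow 36 (array([0.46879795, 0.26294786], dtype=float32), np.float32(-5.534184)) [0.45418947 0.26392645 0.13349487] 0.37684880133900656 0.6899101178647163
hook 0.7 [ 0.497 -0.009] [0.045 0.175] 83.72944641113281 -6.7381916
hook_mat 0.97 [ 0.492 -0.013] [0.091 0.254] 81.1953353881836 -9.135532
fixture 0.7 [0.585 0.413] [0.571 0.455] 82.72566986083984 36.62312
-50 370 [0.012 0.015 0.018]
-35 383 [0.037 0.043 0.045]
-20 396 [0.039 0.043 0.046]
-5 432 [0.113 0.119 0.129]
10 371 [0.043 0.118 0.122]
25 394 [0.04  0.045 0.118]
40 350 [0.015 0.044 0.119]
55 376 [0.013 0.019 0.12 ]
70 383 [0.014 0.084 0.123]
85 423 [0.015 0.189 0.213]
100 318 [0.014 0.095 0.211]
115 322 [0.014 0.023 0.058]
130 318 [0.012 0.017 0.02 ]
scene yellow 268 (array([0.53643584, 0.2579806 ], dtype=float32), np.float32(-5.2113085)) [0.54923926 0.25643706 0.12796612] 0.3758508565052048 0.709810999092408
hook 0.62 [ 0.478 -0.006] [0.049 0.22 ] 81.94686126708984 -6.5484147
hook_mat 0.86 [ 0.489 -0.014] [0.091 0.261] 81.6675033569336 -1.1163535
fixture 0.82 [ 0.448 -0.25 ] [0.258 0.266] 8.490072250366211 86.58507
-50 1 [0.033 0.033 0.033]
-35 158 [0.04  0.043 0.045]
-20 366 [0.037 0.042 0.045]
-5 522 [0.042 0.119 0.129]
10 511 [0.104 0.116 0.122]
25 314 [0.039 0.043 0.118]
40 617 [0.02  0.04  0.113]
55 288 [0.013 0.018 0.118]
70 358 [0.014 0.038 0.123]
85 529 [0.017 0.138 0.212]
100 624 [0.022 0.179 0.208]
115 447 [0.014 0.027 0.092]
130 599 [0.01  0.014 0.02 ]
(array([ 427.5,  534.3, -133.4]), array([  0.  ,   0.  , 170.08]))
```

send_rows --pt "0 0 -50 0 0 0 1" --pt "0 0 -100 0 0 0 1" --pt "0 0 -133 0 0 0 1" --pt "430 534 -133 0 0 170 1" --pt "430 534 -133 0 0 170 1" --pt "430 534 -133 0 0 170 1" --pt "430 534 -133 0 0 170 1" --pt "430 534 -133 0 0 170 1" --pt "430 534 -133 0 0 170 1" --pt "430 534 -133 0 0 170 1" --pt "430 534 -133 0 0 170 1" --pt "430 534 -133 0 0 170 1"

```text
clock: 3.4
eef_pos: [0.3715, 0.2147, 0.36]
tool_rot: [-3.141, 0.001, -1.682]
wrist_force: [1.5, 0.9, 0.4]
width: 0.998
```

```bash
python3 - <<'E'
from h import *
print(delta([.45,-.004,.26],[np.pi,0,np.radians(-8.8-180)]), st()['joint_pos'],st()['tool_rot'])
E
```

```text
(array([ 208.7, -102.2,   99.9]), array([2.000e-02, 9.000e-02, 9.241e+01])) [ 9.87422148e-01 -1.27874548e-01 -2.52047854e-01  9.09261638e-05
 -1.44522214e+00 -1.09889301e+00] [-3.14087547e+00  1.20675569e-03 -1.68225544e+00]
```

send_rows --pt "209 -102 0 0 0 92.4 1" --pt "209 -102 0 0 0 92.4 1" --pt "209 -102 0 0 0 92.4 1" --pt "209 -102 0 0 0 92.4 1" --pt "209 -102 0 0 0 92.4 1" --pt "209 -102 0 0 0 92.4 1" --pt "209 -102 50 0 0 92.4 1" --pt "209 -102 100 0 0 92.4 1" --pt "209 -102 100 0 0 92.4 1" --pt "209 -102 100 0 0 92.4 1" --pt "209 -102 100 0 0 92.4 1" --pt "209 -102 100 0 0 92.4 1"

```text
clock: 4.6
eef_pos: [0.4508, -0.0019, 0.2596]
tool_rot: [3.141, 0.0, 2.992]
wrist_force: [0.8, -0.1, 0.2]
width: 1.0
```

```bash
python3 - <<'E'
from h import *
p,d=shot('wrist','w1.png'); W=world('wrist',d); hsv=cv2.cvtColor(p,cv2.COLOR_RGB2HSV)
print(st()['eef_pos'],st()['tool_rot'])
o=(hsv[...,0]<18)&(hsv[...,1]>150)&(hsv[...,2]>80)&(W[...,2]>.034)&(W[...,2]<.05)&(abs(W[...,1])<.1)
rect=cv2.minAreaRect(W[o][:,:2].astype(np.float32)); print(o.sum(),rect,np.nanmedian(W[o],0))
for n in ['hook','hook_tip','hook_mat']:
  print(n,[(round(x['score'],2),np.round(x['location'],3).tolist()) for x in robot.landmark_of('wrist',n)][:2])
E
```

```text
[ 0.45079083 -0.00192218  0.25969823] [3.14140747e+00 2.90168299e-04 2.99615969e+00]
1608 ((0.5613259673118591, -0.007016157731413841), (0.04651161655783653, 0.2951688766479492), 88.96771240234375) [ 0.45308678 -0.00455443  0.04188497]
hook [(0.91, [0.449, -0.004, 0.005])]
hook_tip [(0.8, [0.585, -0.02, 0.019]), (0.6, [0.551, 0.355, 0.021])]
hook_mat [(0.92, [0.491, -0.017, 0.002]), (0.38, [0.451, -0.338, 0.027])]
```

View pics/w1.png

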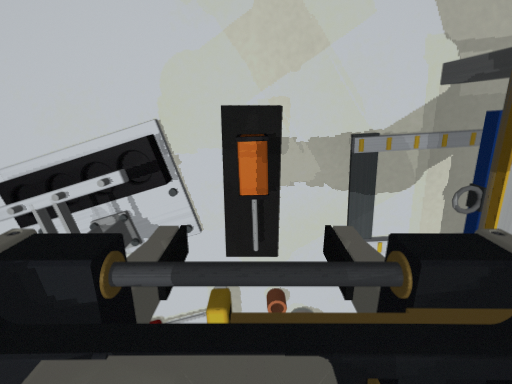

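The wrist view shows the hook on its mat (252,170) and the tray's eye under the shelf at (467,199), with the fixture at the left.

```bash
python3 - <<'E'
from h import *
p,d=shot('wrist'); W=world('wrist',d); hsv=cv2.cvtColor(p,cv2.COLOR_RGB2HSV)
o=(hsv[...,0]<18)&(hsv[...,1]>150)&(hsv[...,2]>80)&(W[...,2]>.034)&(W[...,2]<.05)&(abs(W[...,1])<.06)&(W[...,0]<.52)
rect=cv2.minAreaRect(W[o][:,:2].astype(np.float32)); print(o.sum(),rect)
rod=(abs(W[...,2]-.037)<.006)&(W[...,0]>.51)&(W[...,0]<.585)&(abs(W[...,1]+.015)<.02); print('rod',rod.sum(),fitline(W[rod]),W[rod][:,0].max())
e=(abs(W[...,2]-.042)<.007); 
sub=np.zeros_like(e); sub[178:222,445:486]=1; e&=sub; 
print('eye px',e.sum()); q=W[e]; print(np.nanmin(q,0),np.nanmax(q,0), cv2.minEnclosingCircle(q[:,:2].astype(np.float32)))
for n in ['eye','rack','tray_mid']:
  print(n,[(round(x['score'],2),np.round(x['location'],3).tolist()) for x in robot.landmark_of('wrist',n)][:2])
# rails: high S none; z~.016
r=(abs(W[...,2]-.016)<.004)&(W[...,1]>.1)&(W[...,1]<.25)
for lo,hi in [(.4,.5),(.55,.7)]:
    m=r&(W[...,0]>lo)&(W[...,0]<hi); print('rail',m.sum(),fitline(W[m]))
E
```

```text
1558 ((0.4529789984226227, -0.005126912146806717), (0.04127543792128563, 0.07775657624006271), 82.3315200805664)
rod 230 (array([ 0.5461697 , -0.01599663], dtype=float32), np.float32(-6.631678)) 0.5834788314506647
eye px 588
[0.51595643 0.27591924 0.03509419] [0.58397602 0.32217097 0.04782378] ((0.5491847991943359, 0.30990272760391235), 0.03526092693209648)
eye [(0.66, [0.545, 0.297, 0.034])]
rack []
tray_mid [(0.35, [0.454, -0.002, 0.007])]
rail 1130 (array([0.45136818, 0.19757746], dtype=float32), np.float32(84.29313))
rail 186 (array([0.61769813, 0.18209122], dtype=float32), np.float32(58.94848))
```

```bash
python3 - <<'E'
from h import *
print(delta([.452,-.0045,.009],[np.pi,0,np.radians(-7.8-180)]))
E
```

```text
(array([ -1.6,  -2.4, 250.6]), array([ 0.  ,  0.01, -0.62]))
```

send_rows --pt "-1.6 2.4 40 0 0 -0.6 1" --pt "-1.6 -2.4 80 0 0 -0.6 1" --pt "-1.6 -2.4 120 0 0 -0.6 1" --pt "-1.6 -2.4 160 0 0 -0.6 1" --pt "-1.6 -2.4 200 0 0 -0.6 1" --pt "-1.6 -2.4 230 0 0 -0.6 1" --pt "-1.6 -2.4 250 0 0 -0.6 1" --pt "-1.6 -2.4 250 0 0 -0.6 1" --pt "-1.6 -2.4 250 0 0 -0.6 0.3" --pt "-1.6 -2.4 250 0 0 -0.6 0.3" --pt "-1.6 -2.4 250 0 0 -0.6 0.3" --pt "-1.6 -2.4 250 0 0 -0.6 0.3" --grip_force 40

```text
clock: 6.2
eef_pos: [0.4527, -0.0042, 0.0106]
tool_rot: [3.14, 0.002, 3.004]
wrist_force: [-0.3, 0.3, -0.2]
width: 0.699
```

send_rows --pt "0 0 0 0 0 0 0.3" --pt "0 0 0 0 0 0 0.3" --pt "0 0 0 0 0 0 0.3" --pt "0 0 0 0 0 0 0.3"

```text
clock: 6.6
eef_pos: [0.4521, -0.0045, 0.0098]
tool_rot: [-3.142, 0.0, 3.004]
wrist_force: [-1.3, -0.6, 6.2]
width: 0.476
```

```bash
python3 - <<'E'
from h import *
print(delta([.522,.047,.15],[np.pi,0,np.radians(84.5-180)]))
E
```

```text
(array([ -62.2,   60.6, -140.2]), array([-1.000e-02,  0.000e+00, -9.236e+01]))
```

send_rows --pt "0 0 -20 0 0 0 0.3" --pt "0 0 -60 0 0 0 0.3" --pt "0 0 -100 0 0 0 0.3" --pt "-10 10 -140 0 0 -8 0.3" --pt "-20 20 -140 0 0 -16 0.3" --pt "-30 30 -140 0 0 -24 0.3" --pt "-40 40 -140 0 0 -32 0.3" --pt "-50 50 -140 0 0 -40 0.3" --pt "-62 60.6 -140 0 0 -48 0.3" --pt "-62 60.6 -140 0 0 -56 0.3" --pt "-62 60.6 -140 0 0 -64 0.3" --pt "-62 60.6 -140 0 0 -72 0.3"

```text
clock: 7.8
eef_pos: [0.5212, 0.047, 0.1488]
tool_rot: [3.14, -0.001, -2.017]
wrist_force: [0.2, 0.2, -2.0]
width: 0.474
```

send_rows --pt "0 0 0 0 0 -7 0.3" --pt "0 0 0 0 0 -14 0.3" --pt "0 0 0 0 0 -20.4 0.3" --pt "0 0 0 0 0 -20.4 0.3" --pt "0 0 0 0 0 -20.4 0.3"

```text
clock: 8.3
eef_pos: [0.5214, 0.0469, 0.1492]
tool_rot: [3.141, -0.0, -1.67]
wrist_force: [0.1, 0.5, -2.1]
width: 0.478
```

```bash
python3 - <<'E'
from h import *
s=st(); print(s['eef_pos'],s['tool_rot'],s['joint_pos'],s['width'])
p,d=shot('wrist','w2.png'); W=world('wrist',d); shot('scene')
for cam in ['wrist','scene']:
 for n in ['hook','hook_tip','eye']:
  print(cam,n,[(round(x['score'],2),np.round(x['location'],3).tolist()) for x in robot.landmark_of(cam,n)][:2])
z=s['eef_pos'][2]
rod=(abs(W[...,2]-(z+.029))<.008)&(W[...,1]>.1)&(W[...,1]<.19)&(abs(W[...,0]-.535)<.03); print('rod',rod.sum(),fitline(W[rod]),W[rod][:,1].max())
print(delta([.5335,.1666,.055],[np.pi,0,np.radians(84.5-180)]))
E
```

```text
[0.52143997 0.04693193 0.14919587] [ 3.14088629e+00 -2.09968747e-04 -1.66979923e+00] [ 4.64687173e-01  1.77401440e-01 -4.27611793e-01 -2.42960852e-04
 -9.66492377e-01 -5.63552037e-01] 0.47807682044747507
wrist hook [(0.97, [0.523, 0.05, 0.144]), (0.48, [0.761, 0.038, -0.001])]
wrist hook_tip []
wrist eye []
scene hook [(0.59, [0.523, 0.048, 0.138]), (0.27, [0.446, -0.289, 0.033])]
scene hook_tip [(0.59, [0.532, 0.178, 0.158]), (0.2, [0.455, -0.335, 0.029])]
scene eye [(0.58, [0.546, 0.293, 0.041])]
  return _methods._mean(a, axis=axis, dtype=dtype,
  ret = um.true_divide(
Traceback (most recent call last):
  File "h.py", line 25, in fitline
    l=cv2.fitLine(P.astype(np.float32),cv2.DIST_HUBER,0,1e-4,1e-4).ravel()
      ~~~~~~~~~~~^^^^^^^^^^^^^^^^^^^^^^^^^^^^^^^^^^^^^^^^^^^^^^^^^
cv2.error: OpenCV(4.12.0) /io/opencv/modules/imgproc/src/linefit.cpp:50: error: (-215:Assertion failed) count > 0 in function 'fitLine2D_wods'
```

View pics/w2.png

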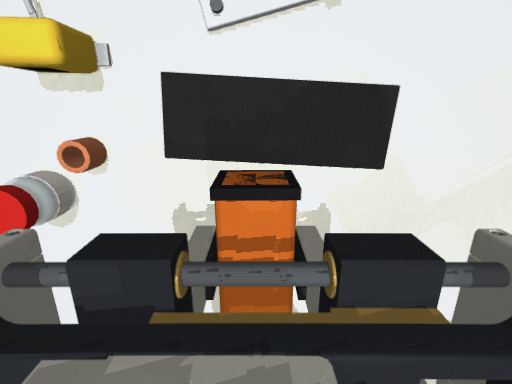

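```bash
python3 - <<'E'
from h import *
print(delta([.522,.047,.055],[np.pi,0,np.radians(84.5-180)]),delta([.534,.166,.055],[np.pi,0,np.radians(84.5-180)]))
E
```

```text
(array([ 0. , -0.3, 94.6]), array([-0.,  0., -0.])) (array([-119.6,   -0.8,   94.6]), array([-0.,  0., -0.]))
```

send_rows --pt "0 0 40 0 0 0 0.3" --pt "0 0 80 0 0 0 0.3" --pt "0 0 94 0 0 0 0.3" --pt "0 0 94 0 0 0 0.3" --pt "-30 -0.3 94 0 0 0 0.3" --pt "-60 -0.6 94 0 0 0 0.3" --pt "-90 -0.8 94 0 0 0 0.3" --pt "-110 -0.8 94 0 0 0 0.3" --pt "-119.6 -0.8 94 0 0 0 0.3" --pt "-119.6 -0.8 94 0 0 0 0.3" --pt "-119.6 -0.8 94 0 0 0 0.3"

```text
clock: 9.8
eef_pos: [0.5337, 0.1655, 0.0558]
tool_rot: [3.141, -0.0, -1.666]
wrist_force: [-0.1, 0.3, -2.7]
width: 0.474
```

```bash
python3 - <<'E'
from h import *
s=st(); print(s['eef_pos'],s['tool_rot'],s['wrist_force'])
p,d=shot('scene')
for n in ['hook','hook_tip','eye']:
  print(n,[(round(x['score'],2),np.round(x['location'],3).tolist()) for x in robot.landmark_of('scene',n)][:2])
c=p[130:260,290:420]; cv2.imwrite('pics/s3.png',cv2.resize(c[:,:,::-1],None,fx=4.5,fy=4.5,interpolation=cv2.INTER_CUBIC))
E
```

```text
[0.53369178 0.16553069 0.05575135] [ 3.14136872e+00 -1.52353300e-04 -1.66629769e+00] [-0.09109855  0.25350758 -2.71918545]
hook [(0.59, [0.534, 0.168, 0.046]), (0.52, [0.489, -0.013, -0.003])]
hook_tip [(0.52, [0.547, 0.294, 0.064])]
eye [(0.57, [0.726, -0.224, -0.002]), (0.44, [0.546, 0.295, 0.042])]
```

View pics/s3.png

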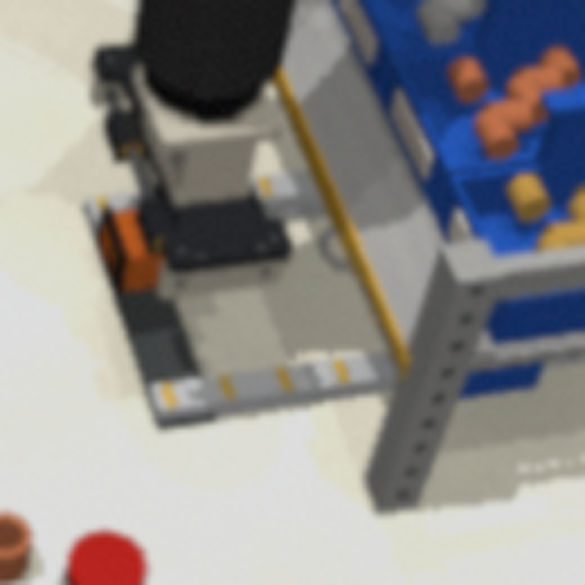

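The crop shows the orange handle (135,260) between the rails and the eye's ring just before the shelf edge (335,245). The networks put the tip right over the eye, so I lower it in.

send_rows --pt "0 0 8 0 0 0 0.3" --pt "0 0 16 0 0 0 0.3" --pt "0 0 25 0 0 0 0.3" --pt "0 0 25 0 0 0 0.3" --pt "0 0 25 0 0 0 0.3"

```text
clock: 10.5
eef_pos: [0.5337, 0.1658, 0.03]
tool_rot: [3.141, -0.001, -1.666]
wrist_force: [-0.3, 0.1, -1.2]
width: 0.475
```

send_rows --pt "8 0 0 0 0 0 0.3" --pt "16 0 0 0 0 0 0.3" --pt "24 0 0 0 0 0 0.3" --pt "32 0 0 0 0 0 0.3" --pt "32 0 0 0 0 0 0.3"

```text
clock: 11.0
eef_pos: [0.5304, 0.1326, 0.0307]
tool_rot: [3.141, -0.001, -1.667]
wrist_force: [0.4, 0.7, -1.9]
width: 0.478
```

send_rows --pt "15 0 0 0 0 0 0.3" --pt "30 0 0 0 0 0 0.3" --pt "45 0 0 0 0 0 0.3" --pt "60 0 0 0 0 0 0.3"

```text
clock: 11.4
eef_pos: [0.5254, 0.0734, 0.0308]
tool_rot: [-3.141, 0.001, -1.666]
wrist_force: [1.4, 2.6, -1.5]
width: 0.476
```

```bash
python3 - <<'E'
from h import *
s=st(); print(s['eef_pos'],s['tool_rot'],s['wrist_force'])
p,d=shot('scene')
for n in ['hook','hook_tip','eye','tray_mid']:
  print(n,[(round(x['score'],2),np.round(x['location'],3).tolist()) for x in robot.landmark_of('scene',n)][:2])
E
```

```text
[0.52543358 0.07343197 0.03079787] [-3.14077831e+00  5.05036249e-04 -1.66648018e+00] [ 1.40381757  2.63845265 -1.52193015]
hook [(0.63, [0.528, 0.073, 0.02])]
hook_tip [(0.64, [0.538, 0.202, 0.041])]
eye [(0.69, [0.542, 0.214, 0.039]), (0.43, [0.724, -0.222, -0.003])]
tray_mid [(0.78, [0.544, 0.274, 0.024]), (0.18, [0.526, 0.073, 0.02])]
```

send_rows --pt "20 0 0 0 0 0 0.3" --pt "40 0 0 0 0 0 0.3" --pt "60 0 0 0 0 0 0.3" --pt "80 0 0 0 0 0 0.3" --pt "95 0 0 0 0 0 0.3" --pt "105 0 0 0 0 0 0.3" --pt "110 0 0 0 0 0 0.3" --pt "113 0 0 0 0 0 0.3"

```text
clock: 12.45
eef_pos: [0.5143, -0.0382, 0.0305]
tool_rot: [3.141, -0.0, -1.667]
wrist_force: [-0.2, 2.3, -3.0]
width: 0.482
```

send_rows --pt "2 0 0 0 0 0 0.3" --pt "4 0 0 0 0 0 0.3" --pt "6 0 0 0 0 0 0.3"

```text
clock: 12.75
eef_pos: [0.5139, -0.0438, 0.0305]
tool_rot: [-3.142, 0.0, -1.666]
wrist_force: [0.3, 2.7, -2.7]
width: 0.479
```

```bash
python3 - <<'E'
from h import *
s=st(); print(s['eef_pos'],s['tool_rot'],s['wrist_force'])
p,d=shot('scene')
for n in ['hook','hook_tip','eye','tray_mid']:
  print(n,[(round(x['score'],2),np.round(x['location'],3).tolist()) for x in robot.landmark_of('scene',n)][:2])
E
```

```text
[ 0.513885   -0.04382648  0.03054073] [-3.14156457e+00  3.12837217e-05 -1.66581099e+00] [ 0.28874044  2.67299222 -2.72304591]
hook [(0.59, [0.513, -0.044, 0.02])]
hook_tip [(0.59, [0.527, 0.083, 0.039]), (0.51, [0.438, -0.502, 0.004])]
eye [(0.87, [0.527, 0.098, 0.04]), (0.32, [0.438, -0.503, 0.004])]
tray_mid [(0.94, [0.533, 0.157, 0.024]), (0.34, [0.527, -0.242, 0.182])]
```

Still ~2.5 N, so it is not on its stop yet. I pull in small steps until the force rises.

send_rows --pt "1.5 0 0 0 0 0 0.3" --pt "3 0 0 0 0 0 0.3" --pt "3 0 0 0 0 0 0.3"

```text
clock: 13.3
eef_pos: [0.5142, -0.0447, 0.0304]
tool_rot: [-3.14, 0.003, -1.666]
wrist_force: [-1.0, 18.5, -5.2]
width: 0.478
```

send_rows --pt "1.5 0 0 0 0 0 0.3" --pt "3 0 0 0 0 0 0.3" --pt "3 0 0 0 0 0 0.3"

```text
clock: 13.6
eef_pos: [0.5151, -0.0453, 0.0304]
tool_rot: [-3.138, 0.006, -1.665]
wrist_force: [-2.1, 33.7, -6.6]
width: 0.477
```

send_rows --pt "-8 0 0 0 0 0 0.3" --pt "-14 0 0 0 0 0 0.3" --pt "-14 0 0 0 0 0 0.3" --pt "-14 0 -10 0 0 0 0.3" --pt "-14 0 -20 0 0 0 0.3" --pt "-14 0 -35 0 0 0 0.3" --pt "-14 0 -70 0 0 0 0.3" --pt "-14 0 -120 0 0 0 0.3" --pt "-14 0 -120 0 0 0 0.3"

```text
clock: 14.5
eef_pos: [0.5188, -0.0361, 0.1583]
tool_rot: [-3.13, 0.003, -1.666]
wrist_force: [0.5, 0.5, -2.1]
width: 0.478
```

```bash
python3 - <<'E'
from h import *
s=st(); print(s['eef_pos'],s['tool_rot'],s['wrist_force'],s['width'])
p,d=shot('scene')
for n in ['hook','hook_tip','eye','tray_mid','valve1']:
  print(n,[(round(x['score'],2),np.round(x['location'],3).tolist()) for x in robot.landmark_of('scene',n)][:5])
print(delta([.452,-.0045,.15],[np.pi,0,np.radians(-8.4-180)]))
E
```

```text
[ 0.51877356 -0.03613729  0.15829937] [-3.12960616e+00  2.58494460e-03 -1.66551185e+00] [ 0.53463762  0.48835327 -2.06255191] 0.47841213344168354
hook [(0.78, [0.519, -0.038, 0.147])]
hook_tip [(0.57, [0.529, 0.093, 0.168])]
eye [(0.96, [0.525, 0.097, 0.041])]
tray_mid [(0.61, [0.536, 0.155, 0.024]), (0.56, [0.703, -0.003, 0.001]), (0.4, [0.453, 0.166, 0.019])]
valve1 [(0.75, [0.454, 0.168, 0.025]), (0.56, [0.559, 0.159, 0.028]), (0.5, [0.505, 0.164, 0.024]), (0.46, [0.62, 0.154, 0.023]), (0.37, [0.518, -0.038, 0.146])]
(array([-25.9,  64.4,  -0.4]), array([ 6.00e-02, -1.30e-01,  9.29e+01]))
```

send_rows --pt "-4 10 0 0 0 8.4 0.3" --pt "-8 20 0 0 0 16.8 0.3" --pt "-12 30 0 0 0 25.2 0.3" --pt "-16 40 0 0 0 33.6 0.3" --pt "-20 50 0 0 0 42 0.3" --pt "-26 64.4 0 0 0 50.4 0.3" --pt "-26 64.4 0 0 0 58.8 0.3" --pt "-26 64.4 0 0 0 67.2 0.3" --pt "-26 64.4 0 0 0 75.6 0.3" --pt "-26 64.4 0 0 0 84 0.3" --pt "-26 64.4 0 0 0 92.9 0.3" --pt "-26 64.4 0 0 0 92.9 0.3"

```text
clock: 16.0
eef_pos: [0.4524, -0.0043, 0.1496]
tool_rot: [-3.141, -0.002, 2.993]
wrist_force: [-0.3, 0.1, -2.0]
width: 0.48
```

```bash
python3 - <<'E'
from h import *
shot('scene');s=st(); print(s['eef_pos'],s['tool_rot'],s['wrist_force'],s['width'])
p,d=shot('top')
for cam in ['scene','top']:
 for n in ['hook','hook_tip','hook_mat']:
  print(n,[(round(x['score'],2),np.round(x['location'],3).tolist()) for x in robot.landmark_of(cam,n)][:2])
print(delta([.452,-.0045,.0105],[np.pi,0,np.radians(-8.4-180)]))
E
```

```text
[ 0.45246414 -0.00428824  0.14972902] [-3.14053751e+00 -1.67925035e-03  2.99792503e+00] [ 0.57275998 -0.16163872 -2.32546613] 0.4727458844519344
hook [(0.7, [0.451, -0.004, 0.137])]
hook_tip [(0.97, [0.582, -0.024, 0.156])]
hook_mat [(0.75, [0.439, -0.251, 0.0]), (0.68, [0.487, -0.014, -0.004])]
hook []
hook_tip [(0.38, [0.582, -0.022, 0.156])]
hook_mat [(0.91, [0.487, -0.012, 0.002])]
(array([  0.8,  -0.5, 140. ]), array([-0.  , -0.01,  0.1 ]))
```

send_rows --pt "0 0 40 0 0 0 0.3" --pt "0 0 80 0 0 0 0.3" --pt "0 0 115 0 0 0 0.3" --pt "0 0 130 0 0 0 0.3" --pt "0 0 136 0 0 0 0.3" --pt "0 0 138 0 0 0 0.3" --pt "0 0 139 0 0 0 0.3" --pt "0 0 139 0 0 0 0.3"

```text
clock: 17.2
eef_pos: [0.4537, -0.0038, 0.0124]
tool_rot: [3.141, 0.002, 2.996]
wrist_force: [-0.3, -0.5, -2.4]
width: 0.473
```

send_rows --pt "0 0 1 0 0 0 0.3" --pt "0 0 1 0 0 0 0.3"

```text
clock: 17.4
eef_pos: [0.4533, -0.0039, 0.0111]
tool_rot: [3.141, 0.001, 2.995]
wrist_force: [-0.5, -0.4, -2.3]
width: 0.478
```

Weight is still on the arm, so the hook has not touched down yet.

send_rows --pt "0 0 0.7 0 0 0 0.3" --pt "0 0 0.7 0 0 0 0.3" --pt "0 0 1.4 0 0 0 0.3" --pt "0 0 1.4 0 0 0 0.3"

```text
clock: 17.8
eef_pos: [0.453, -0.004, 0.0098]
tool_rot: [-3.142, 0.0, 2.996]
wrist_force: [-3.2, 0.8, 10.2]
width: 0.476
```

send_rows --pt "0 0 -0.5 0 0 0 0.7" --pt "0 0 -0.5 0 0 0 0.85" --pt "0 0 -0.5 0 0 0 1" --pt "0 0 -0.5 0 0 0 1" --pt "0 0 -20 0 0 0 1" --pt "0 0 -60 0 0 0 1" --pt "0 0 -110 0 0 0 1" --pt "0 0 -160 0 0 0 1" --pt "0 0 -210 0 0 0 1" --pt "0 0 -260 0 0 0 1" --pt "0 0 -300 0 0 0 1" --pt "0 0 -300 0 0 0 1"

```text
clock: 19.0
eef_pos: [0.4554, -0.0038, 0.3152]
tool_rot: [3.138, 0.009, 2.996]
wrist_force: [0.1, -0.7, -0.8]
width: 0.997
```

```bash
python3 - <<'E'
from h import *
p,d=shot('wrist');W=world('wrist',d)
for n in ['hook','hook_tip','hook_mat']:
  print(n,[(round(x['score'],2),np.round(x['location'],3).tolist()) for x in robot.landmark_of('wrist',n)][:2])
print(st()['eef_pos'],delta([.50,-.243,.31],[np.pi,0,np.radians(8.5-180)]))
E
```

```text
hook [(0.83, [0.452, -0.001, 0.005]), (0.53, [0.446, -0.287, 0.033])]
hook_tip [(0.91, [0.585, -0.02, 0.02])]
hook_mat [(0.7, [0.492, -0.013, 0.002])]
[ 0.45227328 -0.00417228  0.30799194] (array([ -82. , -229.3,   -2. ]), array([ -0.02,  -0.11, -16.88]))
```

send_rows --pt "-16 -46 -2 0 0 -4 1" --pt "-32 -92 -2 0 0 -8 1" --pt "-48 -138 -2 0 0 -12 1" --pt "-64 -184 -2 0 0 -16.9 1" --pt "-82 -229 -2 0 0 -16.9 1" --pt "-82 -229 -2 0 0 -16.9 1" --pt "-82 -229 -2 0 0 -16.9 1"

```text
clock: 19.9
eef_pos: [0.4999, -0.2436, 0.3087]
tool_rot: [3.14, -0.004, -2.996]
wrist_force: [1.1, 0.8, -0.8]
width: 1.001
```

```bash
python3 - <<'E'
from h import *
p,d=shot('wrist','w4.png');W=world('wrist',d);print(st()['eef_pos'],st()['tool_rot'])
for n in ['fixture','clamp_grip','nest1']:
  print(n,[(round(x['score'],2),np.round(x['location'],3).tolist()) for x in robot.landmark_of('wrist',n)][:4])
hsv=cv2.cvtColor(p,cv2.COLOR_RGB2HSV)
r=((hsv[...,0]<8)|(hsv[...,0]>172))&(hsv[...,1]>140)&(W[...,2]>.12)&(W[...,2]<.23)
q=W[r];print(r.sum(),np.nanpercentile(q,[2,50,98],axis=0)); t=q[q[:,2]>.205]; print('top',len(t),np.median(t,0),t.min(0),t.max(0))
# base plate top edges z~.012
b=(abs(W[...,2]-.0125)<.005)&(W[...,1]<-.1)
print('plate',cv2.minAreaRect(W[b][:,:2].astype(np.float32)))
E
```

```text
[ 0.50004974 -0.24266071  0.3094124 ] [ 3.14046259e+00 -3.01808472e-03 -2.99420446e+00]
fixture [(0.88, [0.44, -0.255, 0.005]), (0.51, [0.494, -0.016, 0.001]), (0.38, [0.455, 0.164, 0.021]), (0.23, [0.615, -0.496, 0.003])]
clamp_grip [(0.94, [0.53, -0.238, 0.185])]
nest1 [(0.97, [0.437, -0.227, 0.029]), (0.9, [0.449, -0.341, 0.028]), (0.84, [0.422, -0.173, 0.034]), (0.63, [0.443, -0.283, 0.032])]
546 [[ 0.51599728 -0.24940305  0.1565878 ]
 [ 0.51977239 -0.24061656  0.20715725]
 [ 0.53339911 -0.2313289   0.21417654]]
top 302 [ 0.52417808 -0.2401233   0.21134748] [ 0.51653269 -0.24993117  0.20517484] [ 0.53530717 -0.22993059  0.21505588]
plate ((0.5930459499359131, -0.3783462643623352), (0.5672312378883362, 0.49538370966911316), 84.64907836914062)
```

View pics/w4.png

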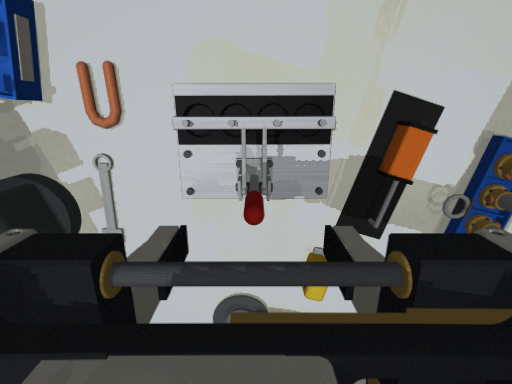

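The wrist view shows the clamp shut with the red grip at (254,205), the bar over the nests at (255,123), the hook on its mat, and valves in the tray at the right edge.

```bash
python3 - <<'E'
from h import *
print(delta([.526,-.240,.169],[np.pi,0,np.radians(8.7-180)]))
E
```

```text
(array([-25.4,  -2.4, 142. ]), array([ 0.01, -0.02, -0.09]))
```

send_rows --pt "-25.4 -2.4 0 0 0 0 1" --pt "-25.4 -2.4 40 0 0 0 1" --pt "-25.4 -2.4 80 0 0 0 1" --pt "-25.4 -2.4 115 0 0 0 1" --pt "-25.4 -2.4 135 0 0 0 1" --pt "-25.4 -2.4 142 0 0 0 0.6" --pt "-25.4 -2.4 142 0 0 0 0.3" --pt "-25.4 -2.4 142 0 0 0 0.1" --pt "-25.4 -2.4 142 0 0 0 0.1" --pt "-25.4 -2.4 142 0 0 0 0.1" --pt "-25.4 -2.4 142 0 0 0 0.1" --pt "-25.4 -2.4 142 0 0 0 0.1" --grip_force 15

```text
clock: 21.3
eef_pos: [0.5263, -0.2413, 0.1696]
tool_rot: [-3.141, 0.001, -2.993]
wrist_force: [-0.1, -1.2, 0.6]
width: 0.427
```

send_rows --pt "0 0 0 0 0 0 0.1" --pt "0 0 0 0 0 0 0.1"

```text
clock: 21.5
eef_pos: [0.5263, -0.2417, 0.1693]
tool_rot: [-3.141, 0.0, -2.993]
wrist_force: [1.7, -12.8, -5.6]
width: 0.244
```

send_rows --pt "0 -1 0 0 0 0 0.1" --pt "-6 -1 0.2 0 0 0 0.1" --pt "-12.3 -1 0.6 0 0 0 0.1" --pt "-24.4 -1 2.5 0 0 0 0.1" --pt "-30 -1 4 0 0 0 0.1"

```text
clock: 22.0
eef_pos: [0.5573, -0.2374, 0.1649]
tool_rot: [3.142, 0.0, -2.992]
wrist_force: [-0.6, 2.4, 4.9]
width: 0.251
```

send_rows --pt "-6.3 0 1.5 0 0 0 0.1" --pt "-17.9 0 5.7 0 0 0 0.1" --pt "-29 0 11.1 0 0 0 0.1" --pt "-39.5 0 17.5 0 0 0 0.1" --pt "-49.2 0 24.9 0 0 0 0.1" --pt "-58.2 0 33.3 0 0 0 0.1"

```text
clock: 22.6
eef_pos: [0.6154, -0.2288, 0.1316]
tool_rot: [-3.141, 0.002, -2.992]
wrist_force: [-0.6, 3.4, 4.1]
width: 0.244
```

send_rows --pt "-8.1 0 9.2 0 0 0 0.1" --pt "-15.3 0 19.2 0 0 0 0.1" --pt "-20.3 0 27.7 0 0 0 0.1" --pt "-20.3 0 27.7 0 0 0 0.1"

```text
clock: 23.0
eef_pos: [0.6364, -0.2256, 0.1027]
tool_rot: [-3.141, 0.003, -2.992]
wrist_force: [6.5, 3.3, -0.4]
width: 0.246
```

send_rows --pt "-1.2 0 2.2 0 0 0 0.1" --pt "-1.2 0 2.2 0 0 0 0.1" --pt "-1.2 0 2.2 0 0 0 0.7" --pt "-1.2 0 2.2 0 0 0 0.7" --pt "-1.2 0 2.2 0 0 0 0.7" --pt "-1.2 0 -10 0 0 0 0.7" --pt "-1.2 0 -40 0 0 0 0.7" --pt "-1.2 0 -80 0 0 0 0.7" --pt "-1.2 0 -120 0 0 0 0.7" --pt "-1.2 0 -160 0 0 0 0.7" --pt "-1.2 0 -200 0 0 0 0.7" --pt "-1.2 0 -200 0 0 0 0.7"

```text
clock: 24.2
eef_pos: [0.6368, -0.2272, 0.3126]
tool_rot: [-3.137, 0.01, -2.993]
wrist_force: [-0.1, 0.3, 0.0]
width: 0.696
```

```bash
python3 - <<'E'
from h import *
for cam in ['scene','wrist','top']:
 p,d=shot(cam);print(st()['eef_pos'])
 for n in ['fixture','clamp_grip','nest1']:
  print(n,[(round(x['score'],2),np.round(x['location'],3).tolist()) for x in robot.landmark_of(cam,n)][:4])
p,d=shot('scene','s5.png')
print(delta([.45,-.243,.33],[np.pi,0,np.radians(8.7-180)]))
E
```

```text
[ 0.63592237 -0.22649755  0.30904234]
fixture [(0.84, [0.437, -0.249, -0.001])]
clamp_grip [(0.59, [0.625, -0.23, 0.122])]
nest1 [(0.95, [0.452, -0.338, 0.027]), (0.87, [0.445, -0.288, 0.035]), (0.85, [0.437, -0.228, 0.029]), (0.81, [0.426, -0.174, 0.031])]
[ 0.63419393 -0.22582305  0.30314425]
fixture [(0.7, [0.438, -0.255, 0.002])]
clamp_grip [(0.68, [0.627, -0.222, 0.123]), (0.43, [0.703, -0.103, -0.001])]
nest1 [(0.95, [0.452, -0.339, 0.029]), (0.74, [0.493, -0.012, 0.002]), (0.64, [0.437, -0.229, 0.026]), (0.6, [0.422, -0.173, 0.029])]
[ 0.63459279 -0.22585858  0.30322775]
fixture [(0.71, [0.44, -0.255, -0.002]), (0.37, [0.559, 0.161, 0.022]), (0.33, [0.43, -0.169, 0.034])]
clamp_grip [(0.73, [0.628, -0.229, 0.124])]
nest1 [(0.92, [0.433, -0.228, 0.033]), (0.74, [0.427, -0.169, 0.032]), (0.67, [0.451, -0.336, 0.027]), (0.57, [0.444, -0.287, 0.029])]
(array([185.3,  10.5, -26. ]), array([ 0.  , -0.03, -0.17]))
```

send_rows --pt "0 0 -20 0 0 0 1" --pt "45 3 -20 0 0 0 1" --pt "90 6 -20 0 0 0 1" --pt "135 9 -20 0 0 0 1" --pt "165 15 -20 0 0 0 1" --pt "165 15 -20 0 0 0 1" --pt "165 15 -20 0 0 0 1"

```text
clock: 25.55
eef_pos: [0.4691, -0.2357, 0.3251]
tool_rot: [-3.141, 0.002, -2.993]
wrist_force: [-0.2, -0.2, 0.3]
width: 0.999
```

```bash
python3 - <<'E'
from h import *
p,d=shot('wrist','w5.png');W=world('wrist',d);s=st();print(s['eef_pos'],s['tool_rot'])
for n in ['fixture','nest1','nest2']:
  print(n,[(round(x['score'],2),np.round(x['location'],3).tolist()) for x in robot.landmark_of('wrist',n)][:5])
np.savez('w5.npz',p=p,W=W)
a=np.radians(8.7);dx=W-np.array([.439,-.253,0]);X=(dx[...,0]*np.cos(a)+dx[...,1]*np.sin(a))*1000;Y=(-dx[...,0]*np.sin(a)+dx[...,1]*np.cos(a))*1000
bl=(abs(W[...,2]-.04)<.006)&(abs(X)<45)&(abs(Y)<130)
print('block',cv2.minAreaRect(W[bl][:,:2].astype(np.float32)))
hi=(W[...,2]>.10)&(W[...,2]<.22)&(abs(Y)<115)&(X>0)&(X<140)
print('bar',hi.sum(),np.nanpercentile(X[hi],[1,10,50,99]),np.nanpercentile(W[hi][:,2],[1,50,99]))
E
```

```text
[ 0.46972702 -0.23558018  0.32460171] [-3.14123483e+00  9.90833977e-04 -2.99277407e+00]
fixture [(0.92, [0.436, -0.254, 0.003])]
nest1 [(0.9, [0.439, -0.227, 0.03]), (0.86, [0.444, -0.286, 0.036]), (0.73, [0.425, -0.174, 0.032]), (0.58, [0.451, -0.338, 0.03])]
nest2 [(0.9, [0.439, -0.227, 0.03]), (0.86, [0.444, -0.286, 0.036]), (0.73, [0.425, -0.174, 0.032]), (0.58, [0.451, -0.338, 0.03])]
block ((0.43896162509918213, -0.25352442264556885), (0.071550652384758, 0.23589716851711273), 8.588568687438965)
bar 3950 [ 46.7520394   52.03286245  67.15586722 132.70551216] [0.10383848 0.20294204 0.20586088]
```

View pics/w5.png

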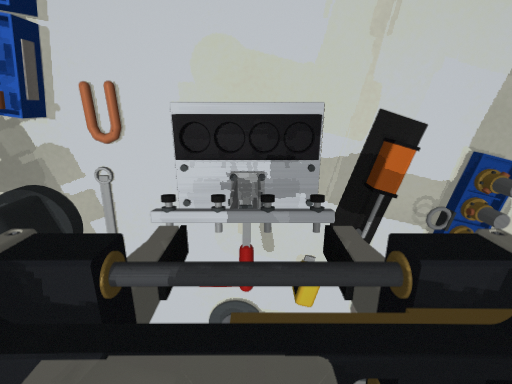

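The block fit (71.6 x 235.9 mm, yaw 8.6°) is clean. The clamp is open, with the bar at (245,215) clear of the four nests at (195–298,137). Next I look at the valves.

```bash
python3 - <<'E'
from h import *
print(delta([.55,.25,.37],[np.pi,0,np.radians(-95.5)]))
E
```

```text
(array([-151. ,  468.2,  -46.4]), array([ 4.000e-02, -3.000e-02, -7.596e+01]))
```

send_rows --pt "-14 45 -46 0 0 -8 1" --pt "-28 90 -46 0 0 -16 1" --pt "-42 135 -46 0 0 -24 1" --pt "-57 180 -46 0 0 -32 1" --pt "-72 225 -46 0 0 -40 1" --pt "-87 270 -46 0 0 -48 1" --pt "-102 315 -46 0 0 -56 1" --pt "-117 360 -46 0 0 -64 1" --pt "-132 405 -46 0 0 -72 1" --pt "-151 445 -46 0 0 -76 1" --pt "-151 468 -46 0 0 -76 1" --pt "-151 468 -46 0 0 -76 1"

```text
clock: 26.95
eef_pos: [0.5495, 0.2532, 0.3678]
tool_rot: [3.139, -0.002, -1.663]
wrist_force: [-0.3, 0.3, -0.4]
width: 0.997
```

```bash
cat >> h.py <<'E'
from scipy.optimize import least_squares
def caps(W,z0=.084,tol=.005,lo=(.40,.06),hi=(.68,.23),prior=None):
    m=(abs(W[...,2]-z0)<tol)&(W[...,0]>lo[0])&(W[...,0]<hi[0])&(W[...,1]>lo[1])&(W[...,1]<hi[1])
    n,l,stt,c=cv2.connectedComponentsWithStats(m.astype(np.uint8))
    out=[]
    for i in range(1,n):
        if stt[i,4]>60:
            q=W[l==i]; (x,y),r=cv2.minEnclosingCircle(q[:,:2].astype(np.float32)); out.append((round(x,4),round(y,4),round(r,4),int(stt[i,4]),np.round(np.median(q,0),4).tolist()))
    return out
E
python3 - <<'E'
from h import *
p,d=shot('wrist','w6.png');W=world('wrist',d);s=st();print(s['eef_pos'],s['tool_rot'])
for n in ['valve1','tray_mid','eye','rack','hook','hook_tip']:
  print(n,[(round(x['score'],2),np.round(x['location'],3).tolist()) for x in robot.landmark_of('wrist',n)][:5])
print(*caps(W),sep='\n')
E
```

```text
[0.54953772 0.25163395 0.36842093] [ 3.13961871e+00 -2.06360585e-03 -1.66409635e+00]
valve1 [(0.97, [0.562, 0.158, 0.024]), (0.9, [0.61, 0.136, 0.022]), (0.66, [0.501, 0.162, 0.021]), (0.59, [0.454, 0.162, 0.02])]
tray_mid [(0.79, [0.533, 0.153, 0.019])]
eye [(0.57, [0.527, 0.098, 0.035])]
rack [(0.82, [0.543, 0.256, 0.003]), (0.48, [0.455, 0.163, 0.021])]
hook []
hook_tip []
(0.6111, 0.136, 0.0128, 245, [0.6109, 0.1361, 0.0856])
(0.4526, 0.1668, 0.0127, 228, [0.4525, 0.1668, 0.0854])
(0.5603, 0.1599, 0.0129, 225, [0.5605, 0.1597, 0.0855])
(0.5054, 0.1629, 0.0127, 224, [0.5053, 0.1627, 0.0856])
```

View pics/w6.png

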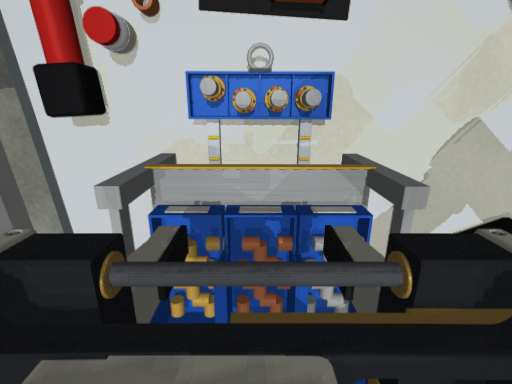

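The view shows four valves in the drawn-out tray at about (211,87), (244,100), (277,97) and (311,96), the eye at (260,55), and the jar well aside. The cap circles fit at 12.8 mm radius.

```bash
python3 - <<'E'
from h import *
print(delta([.4526,.1668,.049],[np.pi,0,np.radians(-125.5)]))
E
```

```text
(array([ 91.1,  88.7, 321.5]), array([-2.000e-02,  3.000e-02,  2.996e+01]))
```

send_rows --pt "30 30 0 0 0 8 0.8" --pt "60 60 0 0 0 16 0.7" --pt "91 88.7 0 0 0 24 0.6" --pt "91 88.7 45 0 0 30 0.52" --pt "91 88.7 90 0 0 30 0.52" --pt "91 88.7 135 0 0 30 0.52" --pt "91 88.7 180 0 0 30 0.52" --pt "91 88.7 225 0 0 30 0.52" --pt "91 88.7 250 0 0 30 0.52" --pt "91 88.7 250 0 0 30 0.52" --pt "91 88.7 250 0 0 30 0.52" --grip_force 25

```text
clock: 28.4
eef_pos: [0.453, 0.1674, 0.1211]
tool_rot: [-3.141, 0.0, -2.19]
wrist_force: [0.8, 0.2, 0.1]
width: 0.522
```

```bash
python3 - <<'E'
from h import *
print(st()['width'],delta([.4526,.1668,.049],[np.pi,0,np.radians(-125.5)]))
E
```

```text
0.5219909040610903 (array([ 0.7,  0. , 72.1]), array([-0.04,  0.02,  0.02]))
```

send_rows --pt "3.5 0 30 0 0 0 0.52" --pt "3.5 0 55 0 0 0 0.52" --pt "3.5 0 68 0 0 0 0.52" --pt "3.5 0 72 0 0 0 0.52" --pt "3.5 0 72 0 0 0 0.52" --pt "3.5 0 72 0 0 0 0.1" --pt "3.5 0 72 0 0 0 0.1" --pt "3.5 0 72 0 0 0 0.1" --pt "3.5 0 72 0 0 0 0.1" --pt "3.5 0 72 0 0 0 0.1"

```text
clock: 29.4
eef_pos: [0.451, 0.1653, 0.0496]
tool_rot: [-3.141, 0.002, -2.189]
wrist_force: [-3.1, 0.4, 12.2]
width: 0.285
```

send_rows --pt "0 0 0 0 0 0 0.1" --pt "0 0 -20 0 0 0 0.1" --pt "0 0 -60 0 0 0 0.1" --pt "0 0 -110 0 0 0 0.1" --pt "0 0 -160 0 0 0 0.1" --pt "0 0 -180 0 0 0 0.1" --pt "0 0 -180 0 0 0 0.1"

```text
clock: 30.1
eef_pos: [0.4517, 0.1657, 0.232]
tool_rot: [-3.14, 0.007, -2.19]
wrist_force: [0.2, 0.4, -2.1]
width: 0.287
```

```bash
cat >> h.py <<'E'
NY={1:-84,2:-28,3:28,4:84}
C=np.array([.4390,-.2535]); A=np.radians(8.6)
def nest(i): return C+NY[i]/1000*np.array([-np.sin(A),np.cos(A)])
def place(i,z,off=.003):
    "tool target over nest i: TCP is off behind valve in fixture -x"
    xy=nest(i)-off*np.array([np.cos(A),np.sin(A)])
    return delta([*xy,z],[np.pi,0,A-np.pi])
E
python3 - <<'E'
from h import *
s=st();print(s['eef_pos'],s['width'],s['wrist_force'],place(1,.23,.0035))
shot('scene')
print([(round(x['score'],2),np.round(x['location'],3).tolist()) for x in robot.landmark_of('scene','valve1')][:5])
E
```

```text
[0.4517098  0.16569555 0.23200642] 0.28687373181460907 [ 0.15103469  0.35773207 -2.1280392 ] (array([ 4.116e+02, -2.887e+02, -2.000e-01]), array([ 0.05,  0.41, 45.94]))
[(0.65, [0.558, 0.161, 0.022]), (0.65, [0.504, 0.165, 0.023]), (0.53, [0.614, 0.141, 0.022]), (0.51, [0.458, 0.168, 0.202])]
```

send_rows --pt "37 -26 0 0 0 8 0.1" --pt "75 -53 0 0 0 16 0.1" --pt "112 -79 0 0 0 24 0.1" --pt "150 -105 0 0 0 32 0.1" --pt "187 -131 0 0 0 40 0.1" --pt "225 -158 0 0 0 45.9 0.1" --pt "262 -184 0 0 0 45.9 0.1" --pt "300 -210 0 0 0 45.9 0.1" --pt "337 -236 0 0 0 45.9 0.1" --pt "375 -263 0 0 0 45.9 0.1" --pt "411.6 -288.7 0 0 0 45.9 0.1" --pt "411.6 -288.7 0 0 0 45.9 0.1"

```text
clock: 31.4
eef_pos: [0.445, -0.3419, 0.2249]
tool_rot: [3.14, -0.005, -2.996]
wrist_force: [-1.3, 0.9, -3.3]
width: 0.288
```

```bash
python3 - <<'E'
from h import *
shot('wrist','w7.png')
print([(round(x['score'],2),np.round(x['location'],3).tolist()) for x in robot.landmark_of('wrist','valve1')][:3])
s=st();print(s['eef_pos'],s['width'],s['tool_rot'],place(1,.058,.0035))
E
```

```text
[(0.84, [0.449, -0.347, 0.198])]
[ 0.44509695 -0.33850209  0.22537923] 0.2920362815177627 [ 3.13885379 -0.00409001 -2.99401258] (array([ -3.9,   0.5, 167.4]), array([ 0.16, -0.23, -0.14]))
```

send_rows --pt "0 0 0 0 0 0 0.1" --pt "0 0 0 0 0 0 0.1" --pt "0 0 0 0 0 0 0.1"

```text
clock: 31.8
eef_pos: [0.4469, -0.337, 0.2283]
tool_rot: [-3.142, 0.0, -2.989]
wrist_force: [0.3, -0.2, -1.5]
width: 0.295
```

```bash
python3 - <<'E'
from h import *
s=st();print(s['eef_pos'],s['tool_rot'],s['dq'],place(1,.058,.0035))
E
```

```text
[ 0.44687468 -0.33696918  0.22826109] [-3.14158802e+00  2.35388870e-04 -2.98932185e+00] [-0.00193521 -0.00330742  0.00466175  0.00058213 -0.00127982  0.00058049] (array([ -1.2,  -0.3, 170.3]), array([-0.  ,  0.01,  0.12]))
```

send_rows --pt "-1.2 0 40 0 0 0 0.1" --pt "-1.2 0 80 0 0 0 0.1" --pt "-1.2 0 120 0 0 0 0.1" --pt "-1.2 0 145 0 0 0 0.1" --pt "-1.2 0 152 0 0 0 0.1" --pt "-1.2 0 156 0 0 0 0.1" --pt "-1.2 0 160 0 0 0 0.1" --pt "-1.2 0 164 0 0 0 0.1" --pt "-1.2 0 167 0 0 0 0.1" --pt "-1.2 0 167 0 0 0 0.1"

```text
clock: 32.8
eef_pos: [0.4479, -0.3379, 0.0614]
tool_rot: [-3.141, 0.0, -2.991]
wrist_force: [-0.2, 0.1, -2.0]
width: 0.29
```

```bash
python3 - <<'E'
from h import *
s=st();print(s['eef_pos'],s['tool_rot'],s['wrist_force'],place(1,.058,.0035))
shot('scene')
print([(round(x['score'],2),np.round(x['location'],3).tolist()) for x in robot.landmark_of('scene','valve1')][:5])
E
```

```text
[ 0.44790904 -0.33787206  0.06138616] [-3.14141271e+00  4.52145268e-04 -2.99110464e+00] [-0.16225455  0.09918547 -2.033535  ] (array([-0.3,  0.8,  3.4]), array([-0.01,  0.03,  0.02]))
[(0.72, [0.559, 0.161, 0.024]), (0.51, [0.504, 0.165, 0.023]), (0.46, [0.616, 0.137, 0.022])]
```

send_rows --pt "0 0.8 1 0 0 0 0.1" --pt "0 0.8 2 0 0 0 0.1" --pt "0 0.8 3 0 0 0 0.1" --pt "0 0.8 3 0 0 0 0.1"

```text
clock: 33.3
eef_pos: [0.4476, -0.337, 0.058]
tool_rot: [3.141, -0.0, -2.991]
wrist_force: [-0.0, 0.1, -1.4]
width: 0.286
```

send_rows --pt "0 0 1 0 0 0 0.1" --pt "0 0 2 0 0 0 0.1" --pt "0 0 2 0 0 0 0.1"

```text
clock: 33.6
eef_pos: [0.4477, -0.3371, 0.0577]
tool_rot: [-3.141, 0.0, -2.99]
wrist_force: [-4.2, 5.1, 12.9]
width: 0.292
```

send_rows --pt "0 0 0 0 0 0 0.42" --pt "0 0 0 0 0 0 0.42" --pt "0 0 -10 0 0 0 0.42" --pt "0 0 -40 0 0 0 0.42" --pt "0 0 -90 0 0 0 0.42" --pt "0 0 -140 0 0 0 0.42" --pt "0 0 -190 0 0 0 0.42" --pt "0 0 -240 0 0 0 0.6" --pt "0 0 -280 0 0 0 0.7" --pt "0 0 -280 0 0 0 0.7"

```text
clock: 34.6
eef_pos: [0.4494, -0.3384, 0.3439]
tool_rot: [-3.135, 0.009, -2.991]
wrist_force: [-0.4, 0.2, -0.8]
width: 0.634
```

```bash
cat >> h.py <<'E'
def nestcaps(W): return caps(W,.092,.006,(.38,-.40),(.50,-.12))
def go(xy,z,yaw): return delta([*xy,z],[np.pi,0,np.radians(yaw)])
E
python3 - <<'E'
from h import *
p,d=shot('wrist');W=world('wrist',d); print(nestcaps(W),nest(1))
s=st();print(s['eef_pos'],s['tool_rot'], go([.5054,.1629],.23,-125.5))
shot('scene')
print([(round(x['score'],2),np.round(x['location'],3).tolist()) for x in robot.landmark_of('scene','valve1')][:5])
E
```

```text
[(0.4479, -0.3335, 0.013, 220, [0.4473, -0.3337, 0.0896])] [ 0.45156097 -0.33655554]
[ 0.44863268 -0.33751787  0.34035112] [-3.13812411  0.0059537  -2.99084346] (array([-130.6,  486.6,  109.4]), array([ -0.32,   0.24, -45.86]))
[(0.69, [0.614, 0.139, 0.022]), (0.53, [0.449, -0.335, 0.029]), (0.5, [0.561, 0.161, 0.025])]
```

send_rows --pt "-12 44 0 0 0 -5 0.7" --pt "-24 88 0 0 0 -10 0.7" --pt "-36 132 0 0 0 -15 0.7" --pt "-48 176 0 0 0 -20 0.7" --pt "-60 220 10 0 0 -25 0.6" --pt "-72 264 20 0 0 -30 0.52" --pt "-84 308 40 0 0 -35 0.52" --pt "-96 352 60 0 0 -40 0.52" --pt "-108 396 80 0 0 -45.9 0.52" --pt "-120 440 100 0 0 -45.9 0.52" --pt "-130.6 486.6 109 0 0 -45.9 0.52" --pt "-130.6 486.6 109 0 0 -45.9 0.52"

```text
clock: 35.95
eef_pos: [0.5027, 0.1672, 0.2238]
tool_rot: [3.14, -0.005, -2.186]
wrist_force: [-0.3, -0.7, -0.3]
width: 0.517
```

send_rows --pt "0 0 0 0 0 0 0.52" --pt "0 0 50 0 0 0 0.52" --pt "0 0 90 0 0 0 0.52" --pt "0 0 90 0 0 0 0.52" --pt "0 0 90 0 0 0 0.52"

```text
clock: 36.45
eef_pos: [0.5041, 0.1625, 0.1379]
tool_rot: [-3.141, -0.001, -2.191]
wrist_force: [0.6, 0.0, 1.4]
width: 0.522
```

```bash
python3 - <<'E'
from h import *
shot('scene')
print([(round(x['score'],2),np.round(x['location'],3).tolist()) for x in robot.landmark_of('scene','valve1')][:5])
s=st();print(s['eef_pos'],s['width'], go([.5054,.1629],.053,-125.5))
E
```

```text
[(0.78, [0.614, 0.142, 0.025]), (0.55, [0.561, 0.162, 0.026]), (0.55, [0.452, -0.337, 0.03])]
[0.50525373 0.16375751 0.13953268] 0.5237714610283932 (array([ 0.9, -0.5, 86.5]), array([-0.09,  0.16,  0.01]))
```

send_rows --pt "4 0 30 0 0 0 0.52" --pt "4 0 60 0 0 0 0.52" --pt "4 0 80 0 0 0 0.52" --pt "4 0 86 0 0 0 0.52" --pt "4 0 86 0 0 0 0.52" --pt "4 0 86 0 0 0 0.1" --pt "4 0 86 0 0 0 0.1" --pt "4 0 86 0 0 0 0.1" --pt "4 0 86 0 0 0 0.1" --pt "4 0 86 0 0 0 0.1" --pt "4 0 86 0 0 0 0.1"

```text
clock: 37.65
eef_pos: [0.5022, 0.1608, 0.0522]
tool_rot: [-3.141, 0.001, -2.19]
wrist_force: [-1.1, -0.2, 6.8]
width: 0.29
```

send_rows --pt "0 0 -20 0 0 0 0.1" --pt "0 0 -60 0 0 0 0.1" --pt "0 0 -110 0 0 0 0.1" --pt "0 0 -160 0 0 0 0.1" --pt "0 0 -180 0 0 0 0.1" --pt "0 0 -180 0 0 0 0.1" --pt "0 0 -180 0 0 0 0.1"

```text
clock: 38.35
eef_pos: [0.5008, 0.1602, 0.2306]
tool_rot: [3.141, -0.0, -2.19]
wrist_force: [0.2, -1.4, -2.5]
width: 0.291
```

```bash
python3 - <<'E'
from h import *
s=st();print(s['eef_pos'],s['width'],s['wrist_force'],place(2,.23,.0035))
E
```

```text
[0.50082369 0.16024598 0.23059301] 0.29084511723648576 [ 0.16189284 -1.41093719 -2.48764394] (array([ 395.3, -206.9,    0.4]), array([ 5.000e-02, -3.000e-02,  4.591e+01]))
```

send_rows --pt "40 -21 0 0 0 8 0.1" --pt "80 -42 0 0 0 16 0.1" --pt "120 -63 0 0 0 24 0.1" --pt "160 -84 0 0 0 32 0.1" --pt "200 -105 0 0 0 40 0.1" --pt "240 -126 0 0 0 45.9 0.1" --pt "280 -147 0 0 0 45.9 0.1" --pt "320 -168 0 0 0 45.9 0.1" --pt "360 -188 0 0 0 45.9 0.1" --pt "395.3 -206.9 0 0 0 45.9 0.1" --pt "395.3 -206.9 0 0 0 45.9 0.1" --pt "395.3 -206.9 0 0 0 45.9 0.1"

```text
clock: 39.55
eef_pos: [0.4391, -0.2821, 0.2287]
tool_rot: [3.139, -0.004, -2.994]
wrist_force: [-0.5, -0.1, -2.5]
width: 0.287
```

send_rows --pt "0 0 30 0 0 0 0.1" --pt "0 0 60 0 0 0 0.1" --pt "0 0 90 0 0 0 0.1" --pt "0 0 110 0 0 0 0.1" --pt "0 0 120 0 0 0 0.1" --pt "0 0 120 0 0 0 0.1" --pt "0 0 120 0 0 0 0.1"

```text
clock: 40.25
eef_pos: [0.4397, -0.2813, 0.1112]
tool_rot: [-3.141, -0.002, -2.99]
wrist_force: [-3.7, -2.2, 1.0]
width: 0.293
```

```bash
python3 - <<'E'
from h import *
s=st();print(s['eef_pos'],s['width'],s['wrist_force'],place(2,.061,.0035))
E
```

```text
[ 0.43971264 -0.28130999  0.11115385] 0.2926519348316662 [-3.67683898 -2.16391053  0.96709613] (array([-0.1, -0.4, 50.2]), array([-0.01, -0.13,  0.08]))
```

send_rows --pt "0 0 0 0 0 0 0.1" --pt "0 0 0 0 0 0 0.1" --pt "0 0 0 0 0 0 0.1"

```text
clock: 40.55
eef_pos: [0.4402, -0.2813, 0.1114]
tool_rot: [3.142, -0.001, -2.99]
wrist_force: [-5.1, -1.1, 3.3]
width: 0.292
```

```bash
python3 - <<'E'
from h import *
s=st();print(s['eef_pos'],s['wrist_force'],s['ft_torque'])
D=np.load('w5.npz');W=D['W'];dx=W-np.array([.439,-.2535,0]);X=(dx[...,0]*np.cos(A)+dx[...,1]*np.sin(A))*1000;Y=(-dx[...,0]*np.sin(A)+dx[...,1]*np.cos(A))*1000;Z=W[...,2]*1000
for y in [-84,-56,-28,0,28,56,84]:
    m=(abs(Y-y)<6)&(Z>60)&(Z<230)&(X>-40)&(X<135)
    if m.sum(): i=np.argsort(X[m])[:12]; print(y,m.sum(),np.round(X[m][i]),np.round(Z[m][i]))
E
```

```text
[ 0.44024156 -0.28128285  0.11137192] [-5.06875005 -1.08308913  3.32137091] [-0.52397783  1.18900314 -0.1178333 ]
-84 328 [46. 46. 46. 47. 47. 47. 47. 47. 47. 47. 47. 47.] [201. 200. 200. 200. 200. 196. 196. 200. 196. 200. 196. 196.]
-56 160 [62. 62. 63. 63. 63. 63. 63. 63. 63. 63. 63. 63.] [202. 202. 201. 201. 201. 201. 200. 200. 200. 200. 203. 203.]
-28 368 [46. 46. 46. 46. 47. 47. 47. 47. 47. 47. 47. 47.] [202. 201. 201. 200. 200. 196. 200. 196. 196. 199. 199. 196.]
0 361 [63. 63. 63. 63. 63. 63. 63. 63. 63. 63. 63. 63.] [201. 201. 204. 201. 201. 204. 201. 203. 203. 203. 200. 200.]
28 380 [46. 46. 46. 46. 47. 47. 47. 47. 47. 47. 47. 47.] [201. 201. 201. 201. 200. 200. 199. 196. 196. 195. 199. 195.]
56 163 [63. 63. 63. 63. 63. 63. 63. 63. 63. 63. 63. 63.] [201. 201. 201. 201. 201. 201. 204. 201. 204. 200. 200. 200.]
84 357 [46. 46. 46. 46. 46. 47. 47. 47. 47. 47. 47. 47.] [201. 201. 201. 201. 201. 200. 200. 199. 195. 195. 195. 199.]
```

```bash
python3 - <<'E'
from h import *
p,d=shot('scene'); t,_=shot('top')
print([(round(x['score'],2),np.round(x['location'],3).tolist()) for x in robot.landmark_of('scene','clamp_grip')][:2],[(round(x['score'],2),np.round(x['location'],3).tolist()) for x in robot.landmark_of('top','clamp_grip')][:2])
a=cv2.resize(p[120:250,120:250],(390,520),interpolation=cv2.INTER_CUBIC); b=cv2.resize(t[170:280,250:370],(400,520),interpolation=cv2.INTER_CUBIC)
cv2.imwrite('pics/c8.png',np.hstack([a,b])[:,:,::-1])
E
```

```text
[(0.77, [0.62, -0.228, 0.137]), (0.3, [0.439, -0.228, 0.029])] [(0.52, [0.62, -0.225, 0.137]), (0.24, [0.432, -0.226, 0.033])]
```

View pics/c8.png

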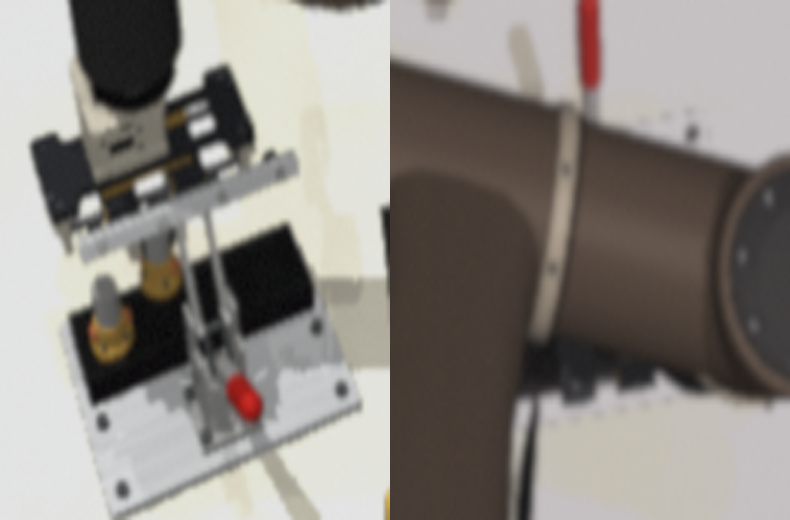

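The crop shows the gripper body touching the clamp's cross bar, and the handle has crept back to about 0.92 rad. I back off and re-measure before going on.

send_rows --pt "6 0 0 0 0 0 0.1" --pt "10 0 -10 0 0 0 0.1" --pt "14 0 -40 0 0 0 0.1" --pt "14 0 -80 0 0 0 0.1" --pt "14 0 -130 0 0 0 0.1" --pt "14 0 -180 0 0 0 0.1" --pt "14 0 -200 0 0 0 0.1" --pt "14 0 -200 0 0 0 0.1" --pt "14 0 -200 0 0 0 0.1"

```text
clock: 41.65
eef_pos: [0.4264, -0.2832, 0.3111]
tool_rot: [3.141, 0.001, -2.991]
wrist_force: [-0.3, 0.6, -2.4]
width: 0.289
```

```bash
python3 - <<'E'
from h import *
for cam in ['scene','top']:
    shot(cam); print([(round(x['score'],2),np.round(x['location'],3).tolist()) for x in robot.landmark_of(cam,'clamp_grip')][:2])
p,W=shot('wrist'); W=world('wrist',W); s=st(); print(s['eef_pos'],s['width'],s['tool_rot'])
dx=W-np.array([.439,-.2535,0]);X=(dx[...,0]*np.cos(A)+dx[...,1]*np.sin(A))*1000;Y=(-dx[...,0]*np.sin(A)+dx[...,1]*np.cos(A))*1000;Z=W[...,2]*1000
for y in [-84,-56,-28,0,28,56,84]:
    m=(abs(Y-y)<6)&(Z>120)&(Z<230)&(X>-40)&(X<135)
    if m.sum(): i=np.argsort(X[m])[2:30:8]; print(y,m.sum(),np.round(X[m][i]),np.round(Z[m][i]))
print(nestcaps(W))
E
```

```text
[(0.49, [0.619, -0.228, 0.138])]
[(0.67, [0.557, 0.163, 0.022]), (0.58, [0.619, -0.227, 0.141])]
[ 0.42628229 -0.28347958  0.30989258] 0.285923902140258 [ 3.14055186e+00 -2.11904581e-03 -2.99100458e+00]
-84 149 [20. 21. 22. 23.] [184. 185. 186. 187.]
28 117 [21. 22. 23. 24.] [185. 186. 184. 185.]
56 13 [36. 36.] [193. 192.]
84 144 [21. 22. 23. 23.] [184. 186. 184. 185.]
[(0.4496, -0.3351, 0.0129, 256, [0.4488, -0.3352, 0.0929])]
```

The handle is confirmed at about 0.91 rad with the plungers at fixture x = 20 mm. I put this valve back in its compartment, re-open the clamp fully against its stop, then continue.

```bash
python3 - <<'E'
from h import *
print(go([.5022,.1605],.23,-125.5))
E
```

```text
(array([-141.8,  427.5,   80. ]), array([  0.11,  -0.09, -45.87]))
```

send_rows --pt "-13 40 0 0 0 -5 0.1" --pt "-26 80 0 0 0 -10 0.1" --pt "-39 120 0 0 0 -15 0.1" --pt "-52 160 10 0 0 -20 0.1" --pt "-65 200 20 0 0 -25 0.1" --pt "-78 240 30 0 0 -30 0.1" --pt "-91 280 40 0 0 -35 0.1" --pt "-104 320 50 0 0 -40 0.1" --pt "-120 365 60 0 0 -45.9 0.1" --pt "-132 400 70 0 0 -45.9 0.1" --pt "-141.8 427.5 80 0 0 -45.9 0.1" --pt "-141.8 427.5 80 0 0 -45.9 0.1"

```text
clock: 43.1
eef_pos: [0.5025, 0.1629, 0.2285]
tool_rot: [3.14, -0.003, -2.187]
wrist_force: [-1.2, -0.9, -2.4]
width: 0.288
```

send_rows --pt "0 0 0 0 0 0 0.1" --pt "0 0 40 0 0 0 0.1" --pt "0 0 80 0 0 0 0.1" --pt "0 0 120 0 0 0 0.1" --pt "0 0 150 0 0 0 0.1" --pt "0 0 165 0 0 0 0.1" --pt "0 0 170 0 0 0 0.1" --pt "0 0 173 0 0 0 0.1" --pt "0 0 173 0 0 0 0.1"

```text
clock: 44.0
eef_pos: [0.5034, 0.1602, 0.0589]
tool_rot: [-3.141, 0.001, -2.19]
wrist_force: [0.1, -0.2, -2.3]
width: 0.288
```

```bash
python3 - <<'E'
from h import *
s=st();print(s['eef_pos'],s['width'],s['wrist_force'],go([.5022,.1605],.053,-125.5))
E
```

```text
[0.50337254 0.16015468 0.05889915] 0.2883989328501501 [ 0.14834324 -0.19179111 -2.33274123] (array([0.4, 1.2, 5.9]), array([-0.03,  0.06,  0.01]))
```

send_rows --pt "0 0 3 0 0 0 0.1" --pt "0 0 5 0 0 0 0.1" --pt "0 0 6 0 0 0 0.1" --pt "0 0 6 0 0 0 0.1" --pt "0 0 6 0 0 0 0.5" --pt "0 0 6 0 0 0 0.52" --pt "0 0 6 0 0 0 0.52" --pt "0 0 -30 0 0 0 0.52" --pt "0 0 -80 0 0 0 0.52" --pt "0 0 -130 0 0 0 0.52" --pt "0 0 -180 0 0 0 0.7" --pt "0 0 -230 0 0 0 0.7"

```text
clock: 45.2
eef_pos: [0.5025, 0.1599, 0.2904]
tool_rot: [-3.141, 0.0, -2.19]
wrist_force: [1.6, 1.4, -0.8]
width: 0.64
```

```bash
python3 - <<'E'
from h import *
shot('scene');s=st();print(s['eef_pos'],s['width'])
for n in ['valve1','clamp_grip']:print([(round(x['score'],2),np.round(x['location'],3).tolist()) for x in robot.landmark_of('scene',n)][:4])
# handle grip grasp: hinge world, q
q=.91; h=C+.089*np.array([np.cos(A),np.sin(A)]); r=.118; g=h+r*np.sin(q)*np.array([np.cos(A),np.sin(A)]); z=.065+r*np.cos(q)
print(g,z, go(g,.30,np.degrees(A)-180))
E
```

```text
[0.50604981 0.16083474 0.29956333] 0.6721317131949024
[(0.67, [0.756, 0.035, -0.002]), (0.66, [0.453, -0.334, 0.029]), (0.63, [0.614, 0.138, 0.02]), (0.58, [0.507, 0.166, 0.022])]
[(0.66, [0.617, -0.23, 0.138]), (0.45, [0.539, 0.157, 0.022])]
[ 0.61911329 -0.22626043] 0.13742199843967978 (array([ 248.8, -318.2,   -8.9]), array([1.000e-02, 4.200e-01, 4.593e+01]))
```

Likely cause: on the way over, the held valve's foot, at z ≈ 0.20, brushed the bar, which is 0.205 high. I will travel higher from now on. Next I re-open the clamp.

send_rows --pt "25 -32 -9 0 0 5 0.8" --pt "50 -64 -9 0 0 10 0.8" --pt "75 -96 -9 0 0 15 0.8" --pt "100 -128 -9 0 0 20 0.8" --pt "125 -160 -9 0 0 25 0.8" --pt "150 -192 -9 0 0 30 0.8" --pt "175 -224 -9 0 0 35 0.8" --pt "200 -256 -9 0 0 40 0.8" --pt "225 -288 -9 0 0 45.9 0.8" --pt "248.8 -318.2 -9 0 0 45.9 0.8" --pt "248.8 -318.2 -9 0 0 45.9 0.8" --pt "248.8 -318.2 -9 0 0 45.9 0.8"

```text
clock: 46.55
eef_pos: [0.617, -0.2279, 0.2948]
tool_rot: [3.14, -0.003, -2.993]
wrist_force: [0.6, 0.9, -0.7]
width: 0.798
```

```bash
python3 - <<'E'
from h import *
s=st();print(s['eef_pos'],go([.619,-.2263],.118,np.degrees(A)-180))
E
```

```text
[ 0.6170382  -0.22793356  0.29482368] (array([ -2.8,   1.1, 176.8]), array([ 0.06, -0.19, -0.09]))
```

send_rows --pt "0 0 45 0 0 0 0.8" --pt "0 0 90 0 0 0 0.8" --pt "0 0 135 0 0 0 0.8" --pt "0 0 165 0 0 0 0.8" --pt "0 0 178 0 0 0 0.8" --pt "0 0 178 0 0 0 0.1" --pt "0 0 178 0 0 0 0.1" --pt "0 0 178 0 0 0 0.1" --pt "0 0 178 0 0 0 0.1" --pt "0 0 178 0 0 0 0.1" --pt "0 0 178 0 0 0 0.1" --pt "0 0 178 0 0 0 0.1" --grip_force 15

```text
clock: 47.75
eef_pos: [0.6179, -0.2282, 0.1198]
tool_rot: [-3.14, 0.001, -2.991]
wrist_force: [0.8, -3.8, -0.3]
width: 0.246
```

send_rows --pt "-4 0 5 0 0 0 0.1" --pt "-8 0 11 0 0 0 0.1" --pt "-11 0 17 0 0 0 0.1" --pt "-13 0 21 0 0 0 0.1" --pt "-13 0 21 0 0 0 0.1"

```text
clock: 48.25
eef_pos: [0.631, -0.2262, 0.0993]
tool_rot: [-3.14, 0.0, -2.991]
wrist_force: [-1.6, -5.2, 6.3]
width: 0.242
```

send_rows --pt "-2 0 4 0 0 0 0.1" --pt "-2 0 4 0 0 0 0.1" --pt "-3 0 6 0 0 0 0.1" --pt "-3 0 6 0 0 0 0.1"

```text
clock: 48.65
eef_pos: [0.6335, -0.2259, 0.0951]
tool_rot: [-3.139, 0.001, -2.99]
wrist_force: [-7.6, -3.3, 19.2]
width: 0.248
```

send_rows --pt "0 0 0 0 0 0 0.7" --pt "0 0 0 0 0 0 0.7" --pt "0 0 0 0 0 0 0.7" --pt "0 0 -20 0 0 0 0.7" --pt "0 0 -60 0 0 0 0.7" --pt "0 0 -110 0 0 0 0.7" --pt "0 0 -160 0 0 0 0.7" --pt "0 0 -200 0 0 0 0.7" --pt "0 0 -240 0 0 0 0.7" --pt "60 10 -240 0 0 0 0.7" --pt "110 10 -240 0 0 0 0.7" --pt "160 10 -240 0 0 0 0.7"

```text
clock: 49.85
eef_pos: [0.4829, -0.2368, 0.3314]
tool_rot: [3.141, -0.001, -2.99]
wrist_force: [-0.2, -0.9, 0.5]
width: 0.703
```

send_rows --pt "0 0 0 0 0 0 0.7" --pt "0 0 0 0 0 0 0.7" --pt "0 0 0 0 0 0 0.7"

```text
clock: 50.15
eef_pos: [0.485, -0.2371, 0.332]
tool_rot: [3.141, 0.0, -2.991]
wrist_force: [0.1, 0.7, -0.1]
width: 0.699
```

```bash
cat >> h.py <<'E'
def barscan(W):
    dx=W-np.array([*C,0]);X=(dx[...,0]*np.cos(A)+dx[...,1]*np.sin(A))*1000;Y=(-dx[...,0]*np.sin(A)+dx[...,1]*np.cos(A))*1000;Z=W[...,2]*1000
    for y in [-84,-28,28,84]:
        m=(abs(Y-y)<6)&(Z>120)&(Z<230)&(X>-40)&(X<135)
        if m.sum(): i=np.argsort(X[m])[2:30:8]; print(y,m.sum(),np.round(X[m][i]),np.round(Z[m][i]))
E
python3 - <<'E'
from h import *
p,d=shot('wrist'); W=world('wrist',d);s=st();print(s['eef_pos']); barscan(W); print(nestcaps(W),nest(1))
shot('scene')
for n in ['valve1','clamp_grip']:print([(round(x['score'],2),np.round(x['location'],3).tolist()) for x in robot.landmark_of('scene',n)][:5])
print(go([.506,.1635],.33,-125.5))
E
```

```text
[ 0.4851877  -0.23701055  0.3316559 ]
-84 364 [60. 60. 60. 60.] [202. 202. 201. 204.]
-28 359 [60. 60. 60. 60.] [205. 201. 201. 196.]
28 366 [60. 60. 60. 60.] [197. 193. 200. 196.]
84 337 [60. 60. 60. 60.] [205. 204. 196. 196.]
[(0.4498, -0.3346, 0.013, 264, [0.4494, -0.3343, 0.0926])] [ 0.45156097 -0.33655554]
[(0.71, [0.454, -0.336, 0.032]), (0.56, [0.507, 0.166, 0.022]), (0.47, [0.562, 0.162, 0.023]), (0.46, [0.614, 0.135, 0.023]), (0.35, [0.436, -0.228, 0.028])]
[(0.54, [0.628, -0.225, 0.122]), (0.34, [0.439, -0.227, 0.028])]
(array([-80.9, 392.8,   1.4]), array([  0.05,  -0.06, -45.85]))
```

The bar is now at x = 60 mm, on its stop. I fetch the second valve again.

send_rows --pt "-10 40 0 0 0 -5 0.7" --pt "-20 80 0 0 0 -10 0.7" --pt "-28 125 0 0 0 -16 0.7" --pt "-37 170 0 0 0 -22 0.7" --pt "-46 215 0 0 0 -28 0.6" --pt "-55 260 0 0 0 -34 0.52" --pt "-64 305 20 0 0 -40 0.52" --pt "-73 350 60 0 0 -45.9 0.52" --pt "-80.9 392.8 100 0 0 -45.9 0.52" --pt "-80.9 392.8 150 0 0 -45.9 0.52" --pt "-80.9 392.8 190 0 0 -45.9 0.52" --pt "-80.9 392.8 190 0 0 -45.9 0.52" --grip_force 25

```text
clock: 51.55
eef_pos: [0.5019, 0.1622, 0.136]
tool_rot: [3.137, -0.01, -2.189]
wrist_force: [-0.1, -0.5, -1.1]
width: 0.521
```

send_rows --pt "0 0 0 0 0 0 0.52" --pt "0 0 0 0 0 0 0.52"

```text
clock: 51.75
eef_pos: [0.507, 0.1638, 0.1445]
tool_rot: [-3.14, 0.002, -2.19]
wrist_force: [-0.1, 0.3, 0.4]
width: 0.521
```

```bash
python3 - <<'E'
from h import *
s=st();print(s['eef_pos'],s['width'],go([.506,.1635],.054,-125.5))
E
```

```text
[0.5070034  0.1638345  0.14446491] 0.5210828187384253 (array([ 1.1,  0.8, 90.5]), array([-0.09,  0.14,  0.04]))
```

send_rows --pt "4 0.5 30 0 0 0 0.52" --pt "4 0.5 60 0 0 0 0.52" --pt "4 0.5 80 0 0 0 0.52" --pt "4 0.5 87 0 0 0 0.52" --pt "4 0.5 87 0 0 0 0.52" --pt "4 0.5 87 0 0 0 0.1" --pt "4 0.5 87 0 0 0 0.1" --pt "4 0.5 87 0 0 0 0.1" --pt "4 0.5 87 0 0 0 0.1" --pt "4 0.5 87 0 0 0 0.1" --pt "4 0.5 87 0 0 0 0.1"

```text
clock: 52.85
eef_pos: [0.5034, 0.1607, 0.0562]
tool_rot: [-3.141, 0.001, -2.189]
wrist_force: [-1.2, -0.5, 7.2]
width: 0.291
```

send_rows --pt "0 0 -20 0 0 0 0.1" --pt "0 0 -60 0 0 0 0.1" --pt "0 0 -110 0 0 0 0.1" --pt "0 0 -160 0 0 0 0.1" --pt "0 0 -210 0 0 0 0.1" --pt "0 0 -230 0 0 0 0.1" --pt "0 0 -230 0 0 0 0.1" --pt "0 0 -230 0 0 0 0.1"

```text
clock: 53.65
eef_pos: [0.502, 0.1602, 0.2845]
tool_rot: [3.141, -0.0, -2.19]
wrist_force: [0.7, -0.3, -2.7]
width: 0.292
```

```bash
python3 - <<'E'
from h import *
s=st();print(s['eef_pos'],s['width'],s['wrist_force'],place(2,.28,.004))
E
```

```text
[0.50195421 0.16023839 0.28445506] 0.2919039082675544 [ 0.67695017 -0.303459   -2.66402662] (array([ 396.3, -205.5,    4.4]), array([ 5.000e-02, -4.000e-02,  4.592e+01]))
```

send_rows --pt "40 -21 0 0 0 8 0.1" --pt "80 -42 0 0 0 16 0.1" --pt "120 -63 0 0 0 24 0.1" --pt "160 -84 0 0 0 32 0.1" --pt "200 -105 0 0 0 40 0.1" --pt "240 -126 0 0 0 45.9 0.1" --pt "280 -147 0 0 0 45.9 0.1" --pt "320 -168 0 0 0 45.9 0.1" --pt "360 -188 0 0 0 45.9 0.1" --pt "396.3 -205.5 0 0 0 45.9 0.1" --pt "396.3 -205.5 0 0 0 45.9 0.1" --pt "396.3 -205.5 0 0 0 45.9 0.1"

```text
clock: 54.85
eef_pos: [0.4387, -0.2822, 0.2827]
tool_rot: [3.139, -0.004, -2.994]
wrist_force: [-0.1, -0.0, -1.8]
width: 0.291
```

send_rows --pt "0 0 40 0 0 0 0.1" --pt "0 0 80 0 0 0 0.1" --pt "0 0 120 0 0 0 0.1" --pt "0 0 160 0 0 0 0.1" --pt "0 0 185 0 0 0 0.1" --pt "0 0 200 0 0 0 0.1" --pt "0 0 200 0 0 0 0.1" --pt "0 0 200 0 0 0 0.1"

```text
clock: 55.65
eef_pos: [0.4401, -0.2809, 0.085]
tool_rot: [3.141, -0.001, -2.99]
wrist_force: [0.7, -0.9, -1.4]
width: 0.292
```

```bash
python3 - <<'E'
from h import *
s=st();print(s['eef_pos'],s['width'],s['wrist_force'],place(2,.064,.004))
E
```

```text
[ 0.44008025 -0.28090967  0.08503076] 0.2923334341240199 [ 0.74251501 -0.86284774 -1.36442792] (array([ 0.9, -0.7, 21. ]), array([ 0.02, -0.07,  0.11]))
```

Clear of the bar now. I lower it into nest 2.

send_rows --pt "0.9 -0.7 6 0 0 0 0.1" --pt "0.9 -0.7 10 0 0 0 0.1" --pt "0.9 -0.7 14 0 0 0 0.1" --pt "0.9 -0.7 18 0 0 0 0.1" --pt "0.9 -0.7 21 0 0 0 0.1" --pt "0.9 -0.7 21 0 0 0 0.1"

```text
clock: 56.25
eef_pos: [0.4393, -0.2827, 0.0642]
tool_rot: [-3.141, -0.0, -2.991]
wrist_force: [-0.1, -1.3, -1.0]
width: 0.289
```

send_rows --pt "0 0 1 0 0 0 0.1" --pt "0 0 2 0 0 0 0.1" --pt "0 0 2 0 0 0 0.1"

```text
clock: 56.55
eef_pos: [0.4394, -0.2829, 0.0641]
tool_rot: [-3.141, 0.001, -2.99]
wrist_force: [-6.0, 2.9, 19.2]
width: 0.295
```

send_rows --pt "0 0 0 0 0 0 0.42" --pt "0 0 0 0 0 0 0.42" --pt "0 0 -10 0 0 0 0.42" --pt "0 0 -40 0 0 0 0.42" --pt "0 0 -90 0 0 0 0.42" --pt "0 0 -140 0 0 0 0.42" --pt "0 0 -190 0 0 0 0.42" --pt "0 0 -240 0 0 0 0.6" --pt "0 0 -260 0 0 0 0.7" --pt "0 0 -260 0 0 0 0.7" --pt "0 0 -260 0 0 0 0.7"

```text
clock: 57.65
eef_pos: [0.4391, -0.2823, 0.3225]
tool_rot: [3.142, 0.001, -2.991]
wrist_force: [0.5, -0.2, 0.5]
width: 0.681
```

```bash
python3 - <<'E'
from h import *
p,d=shot('wrist');W=world('wrist',d); print(nestcaps(W),nest(2)); barscan(W)
shot('scene')
print([(round(x['score'],2),np.round(x['location'],3).tolist()) for x in robot.landmark_of('scene','valve1')][:5])
s=st();print(s['eef_pos'],s['tool_rot'], go([.5605,.1605],.33,-125.5))
E
```

```text
[(0.4488, -0.335, 0.0129, 243, [0.4482, -0.3348, 0.0918]), (0.4411, -0.281, 0.0129, 244, [0.4407, -0.2812, 0.0918])] [ 0.44318699 -0.28118518]
-84 64 [59. 60. 63. 72.] [199. 195. 203. 193.]
-28 258 [59. 59. 59. 59.] [192. 204. 198. 196.]
28 100 [59. 59. 60. 61.] [196. 195. 194. 202.]
84 21 [59. 60. 70.] [193. 192. 196.]
[(0.65, [0.442, -0.282, 0.033]), (0.64, [0.56, 0.161, 0.022]), (0.61, [0.453, -0.338, 0.032]), (0.51, [0.613, 0.14, 0.022]), (0.35, [0.536, 0.155, 0.024])]
[ 0.4386403  -0.28227476  0.32094349] [ 3.14055001e+00 -2.02987846e-03 -2.99106600e+00] (array([-186.9,  419.5,   -9. ]), array([  0.1 ,  -0.09, -45.88]))
```

send_rows --pt "-17 40 0 0 0 -5 0.7" --pt "-34 80 0 0 0 -10 0.7" --pt "-51 120 0 0 0 -15 0.7" --pt "-70 160 0 0 0 -20 0.7" --pt "-89 200 0 0 0 -25 0.6" --pt "-108 240 0 0 0 -30 0.52" --pt "-126 280 0 0 0 -36 0.52" --pt "-145 320 0 0 0 -42 0.52" --pt "-160 360 0 0 0 -45.9 0.52" --pt "-175 400 20 0 0 -45.9 0.52" --pt "-186.9 419.5 60 0 0 -45.9 0.52" --pt "-186.9 419.5 100 0 0 -45.9 0.52"

```text
clock: 59.0
eef_pos: [0.5615, 0.163, 0.2196]
tool_rot: [3.141, -0.001, -2.187]
wrist_force: [0.4, -0.1, -0.7]
width: 0.515
```

send_rows --pt "0 0 40 0 0 0 0.52" --pt "0 0 80 0 0 0 0.52" --pt "0 0 80 0 0 0 0.52" --pt "0 0 80 0 0 0 0.52"

```text
clock: 59.4
eef_pos: [0.561, 0.1599, 0.142]
tool_rot: [3.141, -0.003, -2.19]
wrist_force: [0.4, 0.4, 1.6]
width: 0.518
```

```bash
python3 - <<'E'
from h import *
s=st();print(s['eef_pos'],s['width'],go([.5605,.1605],.055,-125.5))
E
```

```text
[0.56103654 0.15988162 0.14197727] 0.5177728098659827 (array([-0.4,  0.8, 87. ]), array([ 0.01, -0.15,  0.05]))
```

send_rows --pt "4 0.5 30 0 0 0 0.52" --pt "4 0.5 60 0 0 0 0.52" --pt "4 0.5 80 0 0 0 0.52" --pt "4 0.5 86 0 0 0 0.52" --pt "4 0.5 86 0 0 0 0.52" --pt "4 0.5 86 0 0 0 0.1" --pt "4 0.5 86 0 0 0 0.1" --pt "4 0.5 86 0 0 0 0.1" --pt "4 0.5 86 0 0 0 0.1" --pt "4 0.5 86 0 0 0 0.1" --pt "4 0.5 86 0 0 0 0.1"

```text
clock: 60.5
eef_pos: [0.5589, 0.1577, 0.0572]
tool_rot: [-3.141, 0.001, -2.19]
wrist_force: [-2.0, 0.5, 6.7]
width: 0.289
```

send_rows --pt "0 0 -20 0 0 0 0.1" --pt "0 0 -60 0 0 0 0.1" --pt "0 0 -110 0 0 0 0.1" --pt "0 0 -160 0 0 0 0.1" --pt "0 0 -210 0 0 0 0.1" --pt "0 0 -230 0 0 0 0.1" --pt "0 0 -230 0 0 0 0.1" --pt "0 0 -230 0 0 0 0.1"

```text
clock: 61.3
eef_pos: [0.5577, 0.1572, 0.2855]
tool_rot: [3.141, -0.0, -2.19]
wrist_force: [0.2, 0.5, -3.4]
width: 0.291
```

```bash
python3 - <<'E'
from h import *
s=st();print(s['eef_pos'],s['width'],s['wrist_force'],place(3,.285,.004))
E
```

```text
[0.55771963 0.15724902 0.28547689] 0.2910947458789634 [ 0.20917573  0.45360299 -3.43592047] (array([ 386. , -119.4,    0.5]), array([ 5.000e-02, -4.000e-02,  4.591e+01]))
```

send_rows --pt "42 -13 0 0 0 8 0.1" --pt "84 -26 0 0 0 16 0.1" --pt "126 -39 0 0 0 24 0.1" --pt "168 -52 0 0 0 32 0.1" --pt "210 -65 0 0 0 40 0.1" --pt "252 -78 0 0 0 45.9 0.1" --pt "294 -91 0 0 0 45.9 0.1" --pt "336 -104 0 0 0 45.9 0.1" --pt "370 -115 0 0 0 45.9 0.1" --pt "386 -119.4 0 0 0 45.9 0.1" --pt "386 -119.4 0 0 0 45.9 0.1" --pt "386 -119.4 0 0 0 45.9 0.1"

```text
clock: 62.5
eef_pos: [0.4307, -0.2263, 0.2845]
tool_rot: [3.14, -0.003, -2.993]
wrist_force: [-0.8, -0.6, -1.8]
width: 0.288
```

send_rows --pt "0 0 40 0 0 0 0.1" --pt "0 0 80 0 0 0 0.1" --pt "0 0 120 0 0 0 0.1" --pt "0 0 160 0 0 0 0.1" --pt "0 0 185 0 0 0 0.1" --pt "0 0 200 0 0 0 0.1" --pt "0 0 200 0 0 0 0.1" --pt "0 0 200 0 0 0 0.1"

```text
clock: 63.3
eef_pos: [0.4318, -0.2257, 0.0861]
tool_rot: [3.142, -0.001, -2.99]
wrist_force: [-0.8, -0.3, -1.5]
width: 0.293
```

```bash
python3 - <<'E'
from h import *
s=st();print(s['eef_pos'],s['width'],s['wrist_force'],place(3,.065,.004))
E
```

```text
[ 0.43184327 -0.22573618  0.0861019 ] 0.293212663181261 [-0.77198422 -0.27203546 -1.52548627] (array([ 1.1, -0.5, 21.1]), array([ 0.  , -0.06,  0.1 ]))
```

send_rows --pt "0.9 -0.5 6 0 0 0 0.1" --pt "0.9 -0.5 10 0 0 0 0.1" --pt "0.9 -0.5 14 0 0 0 0.1" --pt "0.9 -0.5 18 0 0 0 0.1" --pt "0.9 -0.5 21 0 0 0 0.1" --pt "0.9 -0.5 21 0 0 0 0.1"

```text
clock: 63.9
eef_pos: [0.4309, -0.227, 0.0652]
tool_rot: [-3.141, 0.0, -2.991]
wrist_force: [-0.6, 0.3, -2.2]
width: 0.291
```

send_rows --pt "0 0 1 0 0 0 0.1" --pt "0 0 2 0 0 0 0.1" --pt "0 0 2 0 0 0 0.1"

```text
clock: 64.2
eef_pos: [0.4311, -0.2271, 0.065]
tool_rot: [-3.141, 0.001, -2.99]
wrist_force: [-7.4, 6.4, 22.5]
width: 0.293
```

Seated at 0.065 as expected. I release and go for the last one.

send_rows --pt "0 0 0 0 0 0 0.42" --pt "0 0 0 0 0 0 0.42" --pt "0 0 -10 0 0 0 0.42" --pt "0 0 -40 0 0 0 0.42" --pt "0 0 -90 0 0 0 0.42" --pt "0 0 -140 0 0 0 0.42" --pt "0 0 -190 0 0 0 0.42" --pt "0 0 -240 0 0 0 0.6" --pt "0 0 -260 0 0 0 0.7" --pt "0 0 -260 0 0 0 0.7" --pt "0 0 -260 0 0 0 0.7"

```text
clock: 65.3
eef_pos: [0.4306, -0.2269, 0.3235]
tool_rot: [3.141, 0.001, -2.991]
wrist_force: [-0.8, 0.6, -0.5]
width: 0.685
```

```bash
python3 - <<'E'
from h import *
p,d=shot('wrist');W=world('wrist',d); print(nestcaps(W),nest(3)); barscan(W)
for cam in ['scene','top']:
    shot(cam)
    print([(round(x['score'],2),np.round(x['location'],3).tolist()) for x in robot.landmark_of(cam,'valve1')][:5])
s=st();print(s['eef_pos'],s['tool_rot'], go([.6115,.1365],.33,-125.5))
E
```

```text
[(0.4488, -0.3349, 0.0129, 249, [0.4481, -0.3344, 0.0918]), (0.441, -0.281, 0.0128, 242, [0.4405, -0.2807, 0.0918]), (0.4329, -0.225, 0.0127, 237, [0.4324, -0.2251, 0.0919])] [ 0.43481301 -0.22581482]
-84 11 [59. 73.] [191. 192.]
-28 70 [59. 60. 62. 72.] [192. 191. 201. 197.]
28 258 [59. 59. 59. 59.] [197. 202. 199. 199.]
84 107 [59. 60. 60. 60.] [202. 198. 203. 197.]
[(0.54, [0.45, -0.336, 0.028]), (0.49, [0.614, 0.137, 0.022]), (0.46, [0.441, -0.282, 0.03]), (0.43, [0.431, -0.227, 0.032]), (0.39, [0.704, -0.001, 0.002])]
[(0.49, [0.61, 0.133, 0.023])]
[ 0.43036912 -0.22694309  0.32216657] [ 3.14108510e+00 -1.95959485e-03 -2.99109769e+00] (array([-233.6,  332.2,   -8.1]), array([  0.07,  -0.09, -45.88]))
```

send_rows --pt "-25 35 0 0 0 -5 0.7" --pt "-50 71 0 0 0 -10 0.7" --pt "-75 107 0 0 0 -15 0.7" --pt "-100 142 0 0 0 -20 0.7" --pt "-125 178 0 0 0 -25 0.6" --pt "-150 213 0 0 0 -30 0.6" --pt "-175 249 0 0 0 -36 0.6" --pt "-200 285 0 0 0 -42 0.6" --pt "-220 315 0 0 0 -45.9 0.6" --pt "-233.6 332 20 0 0 -45.9 0.6" --pt "-233.6 332 60 0 0 -45.9 0.6" --pt "-233.6 332 100 0 0 -45.9 0.6"

```text
clock: 66.75
eef_pos: [0.6121, 0.1373, 0.2211]
tool_rot: [3.141, -0.0, -2.189]
wrist_force: [0.6, 0.6, -0.0]
width: 0.598
```

send_rows --pt "0 0 40 0 0 0 0.6" --pt "0 0 80 0 0 0 0.6" --pt "0 0 80 0 0 0 0.6" --pt "0 0 80 0 0 0 0.6"

```text
clock: 67.15
eef_pos: [0.612, 0.1361, 0.1432]
tool_rot: [3.141, -0.002, -2.189]
wrist_force: [1.3, -0.1, 0.7]
width: 0.6
```

```bash
python3 - <<'E'
from h import *
s=st();print(s['eef_pos'],s['width'],go([.6115,.1365],.055,-125.5))
E
```

```text
[0.61204775 0.13606156 0.14316457] 0.599747749891224 (array([-0.2,  0.7, 88.2]), array([ 0.01, -0.12,  0.05]))
```

send_rows --pt "4 0.5 30 0 0 0 0.6" --pt "4 0.5 60 0 0 0 0.6" --pt "4 0.5 80 0 0 0 0.6" --pt "4 0.5 87 0 0 0 0.6" --pt "4 0.5 87 0 0 0 0.6" --pt "4 0.5 87 0 0 0 0.1" --pt "4 0.5 87 0 0 0 0.1" --pt "4 0.5 87 0 0 0 0.1" --pt "4 0.5 87 0 0 0 0.1" --pt "4 0.5 87 0 0 0 0.1" --pt "4 0.5 87 0 0 0 0.1"

```text
clock: 68.25
eef_pos: [0.6095, 0.1336, 0.0568]
tool_rot: [-3.141, 0.001, -2.19]
wrist_force: [-2.1, 0.8, 5.2]
width: 0.291
```

send_rows --pt "0 0 -20 0 0 0 0.1" --pt "0 0 -60 0 0 0 0.1" --pt "0 0 -110 0 0 0 0.1" --pt "0 0 -160 0 0 0 0.1" --pt "0 0 -210 0 0 0 0.1" --pt "0 0 -230 0 0 0 0.1" --pt "0 0 -230 0 0 0 0.1" --pt "0 0 -230 0 0 0 0.1"

```text
clock: 69.05
eef_pos: [0.6085, 0.1333, 0.2852]
tool_rot: [3.14, -0.001, -2.19]
wrist_force: [-0.5, -0.7, -2.8]
width: 0.287
```

```bash
python3 - <<'E'
from h import *
s=st();print(s['eef_pos'],s['width'],s['wrist_force'],place(4,.285,.004))
E
```

```text
[0.60854023 0.1333268  0.28515309] 0.2874491969818165 [-0.51352166 -0.65064032 -2.79101833] (array([ 3.558e+02, -2.520e+01,  3.000e-01]), array([ 0.06, -0.06, 45.91]))
```

send_rows --pt "40 -3 0 0 0 8 0.1" --pt "80 -6 0 0 0 16 0.1" --pt "120 -9 0 0 0 24 0.1" --pt "160 -12 0 0 0 32 0.1" --pt "200 -15 0 0 0 40 0.1" --pt "240 -17 0 0 0 45.9 0.1" --pt "280 -20 0 0 0 45.9 0.1" --pt "320 -23 0 0 0 45.9 0.1" --pt "345 -24.5 0 0 0 45.9 0.1" --pt "355.8 -25.2 0 0 0 45.9 0.1" --pt "355.8 -25.2 0 0 0 45.9 0.1" --pt "355.8 -25.2 0 0 0 45.9 0.1"

```text
clock: 70.25
eef_pos: [0.4232, -0.1708, 0.2852]
tool_rot: [3.141, -0.002, -2.992]
wrist_force: [0.6, 0.3, -2.7]
width: 0.291
```

send_rows --pt "0 0 40 0 0 0 0.1" --pt "0 0 80 0 0 0 0.1" --pt "0 0 120 0 0 0 0.1" --pt "0 0 160 0 0 0 0.1" --pt "0 0 185 0 0 0 0.1" --pt "0 0 200 0 0 0 0.1" --pt "0 0 200 0 0 0 0.1" --pt "0 0 200 0 0 0 0.1"

```text
clock: 71.05
eef_pos: [0.4238, -0.1705, 0.0861]
tool_rot: [-3.141, -0.001, -2.99]
wrist_force: [0.2, 0.5, -1.7]
width: 0.291
```

```bash
python3 - <<'E'
from h import *
s=st();print(s['eef_pos'],s['width'],s['wrist_force'],place(4,.0645,.004))
E
```

```text
[ 0.42380877 -0.17049569  0.08612814] 0.29112480944830577 [ 0.22617851  0.45901804 -1.65238034] (array([ 1.4, -0.3, 21.6]), array([-0.01, -0.05,  0.1 ]))
```

send_rows --pt "0.9 -0.3 6 0 0 0 0.1" --pt "0.9 -0.3 10 0 0 0 0.1" --pt "0.9 -0.3 14 0 0 0 0.1" --pt "0.9 -0.3 18 0 0 0 0.1" --pt "0.9 -0.3 21 0 0 0 0.1" --pt "0.9 -0.3 22 0 0 0 0.1" --pt "0.9 -0.3 22.5 0 0 0 0.1"

```text
clock: 71.75
eef_pos: [0.4226, -0.1715, 0.0647]
tool_rot: [-3.141, 0.0, -2.99]
wrist_force: [-7.0, 5.6, 19.8]
width: 0.294
```

send_rows --pt "0 0 0.5 0 0 0 0.1" --pt "0 0 0.5 0 0 0 0.1"

```text
clock: 71.95
eef_pos: [0.4226, -0.1715, 0.0648]
tool_rot: [-3.141, 0.001, -2.99]
wrist_force: [-7.6, 5.4, 20.8]
width: 0.29
```

send_rows --pt "0 0 0 0 0 0 0.42" --pt "0 0 0 0 0 0 0.42" --pt "0 0 -10 0 0 0 0.42" --pt "0 0 -40 0 0 0 0.42" --pt "0 0 -90 0 0 0 0.42" --pt "0 0 -140 0 0 0 0.42" --pt "0 0 -190 0 0 0 0.42" --pt "0 0 -240 0 0 0 0.6" --pt "0 50 -260 0 0 0 0.7" --pt "-20 -60 -260 0 0 0 0.7" --pt "-40 -60 -260 0 0 0 0.7" --pt "-40 -60 -260 0 0 0 0.7"

```text
clock: 73.15
eef_pos: [0.4734, -0.2253, 0.3235]
tool_rot: [-3.141, 0.0, -2.988]
wrist_force: [-1.1, -0.5, 0.5]
width: 0.695
```

send_rows --pt "0 0 0 0 0 0 0.7" --pt "0 0 0 0 0 0 0.7" --pt "0 0 0 0 0 0 0.7" --pt "0 0 0 0 0 0 0.7"

```text
clock: 73.55
eef_pos: [0.4704, -0.2247, 0.3237]
tool_rot: [-3.141, 0.001, -2.991]
wrist_force: [-0.1, 0.7, -0.4]
width: 0.701
```

```bash
python3 - <<'E'
from h import *
p,d=shot('wrist','w9.png');W=world('wrist',d); print(*nestcaps(W),sep='\n'); print([nest(i).round(4).tolist() for i in (1,2,3,4)]); barscan(W)
bl=(abs(W[...,2]-.04)<.006)&(abs(W[...,0]-.44)<.07)&(abs(W[...,1]+.2535)<.14)
print('block',cv2.minAreaRect(W[bl][:,:2].astype(np.float32)))
shot('scene','s9.png')
for n in ['valve1','clamp_grip','hook','hook_tip','hook_mat','eye']:print(n,[(round(x['score'],2),np.round(x['location'],3).tolist()) for x in robot.landmark_of('scene',n)][:5])
s=st();q=1.08;g=C+(.089+.118*np.sin(q))*np.array([np.cos(A),np.sin(A)]); print(s['eef_pos'],g,go(g,.30,np.degrees(A)-180))
E
```

```text
(0.4499, -0.335, 0.0129, 271, [0.4493, -0.3341, 0.0928])
(0.4423, -0.2811, 0.0129, 262, [0.4419, -0.2808, 0.093])
(0.4338, -0.2252, 0.0127, 255, [0.4334, -0.2253, 0.0929])
(0.4258, -0.17, 0.0129, 266, [0.4254, -0.1703, 0.093])
[[0.4516, -0.3366], [0.4432, -0.2812], [0.4348, -0.2258], [0.4264, -0.1704]]
-84 357 [60. 60. 60. 60.] [205. 202. 198. 204.]
-28 324 [60. 60. 60. 60.] [202. 198. 194. 194.]
28 376 [60. 60. 60. 60.] [205. 204. 198. 197.]
84 238 [60. 60. 60. 60.] [204. 194. 203. 203.]
block ((0.45638221502304077, -0.25079891085624695), (0.10534776747226715, 0.23597757518291473), 8.666807174682617)
valve1 [(0.52, [0.452, -0.335, 0.031]), (0.51, [0.434, -0.226, 0.031]), (0.5, [0.425, -0.168, 0.033]), (0.43, [0.44, -0.28, 0.033])]
clamp_grip [(0.65, [0.628, -0.223, 0.121])]
hook [(0.6, [0.455, -0.005, -0.002]), (0.52, [0.724, -0.223, -0.003])]
hook_tip [(0.76, [0.582, -0.026, 0.018])]
hook_mat [(0.71, [0.487, -0.01, -0.003]), (0.57, [0.614, -0.492, 0.002]), (0.23, [0.441, -0.286, 0.034])]
eye [(0.96, [0.526, 0.098, 0.04])]
[ 0.47089441 -0.22475501  0.32325755] [ 0.6299002  -0.22462906] (array([-157.2,  -23.7,   23.3]), array([-0.  ,  0.01,  0.03]))
```

View pics/w9.png

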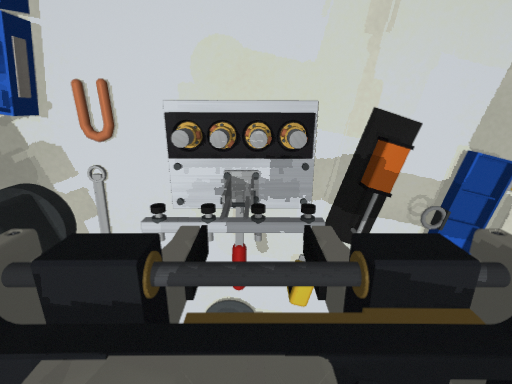

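The picture shows all four valves seated in their nests (186–296,135), the clamp open, the tray empty at the right, and the hook on its mat. Now I close the clamp.

send_rows --pt "-40 -6 0 0 0 0 0.8" --pt "-85 -12 0 0 0 0 0.8" --pt "-130 -20 0 0 0 0 0.8" --pt "-157.2 -23.7 23 0 0 0 0.8" --pt "-157.2 -23.7 60 0 0 0 0.8" --pt "-157.2 -23.7 60 0 0 0 0.8" --pt "-157.2 -23.7 60 0 0 0 0.8"

```text
clock: 74.65
eef_pos: [0.6296, -0.2249, 0.2633]
tool_rot: [-3.141, -0.002, -2.991]
wrist_force: [-0.3, -0.9, 0.9]
width: 0.798
```

```bash
python3 - <<'E'
from h import *
s=st();q=1.08;g=C+(.089+.118*np.sin(q))*np.array([np.cos(A),np.sin(A)]); print(s['eef_pos'],go(g-[0,.001],.065+.118*np.cos(q)-.019,np.degrees(A)-180))
E
```

```text
[ 0.62958644 -0.22490599  0.26333225] (array([ -0.5,  -0.7, 161.7]), array([-0.02, -0.11,  0.04]))
```

send_rows --pt "0 -0.7 45 0 0 0 0.8" --pt "0 -0.7 90 0 0 0 0.8" --pt "0 -0.7 130 0 0 0 0.8" --pt "0 -0.7 150 0 0 0 0.8" --pt "0 -0.7 160 0 0 0 0.8" --pt "0 -0.7 160 0 0 0 0.1" --pt "0 -0.7 160 0 0 0 0.1" --pt "0 -0.7 160 0 0 0 0.1" --pt "0 -0.7 160 0 0 0 0.1" --pt "0 -0.7 160 0 0 0 0.1" --pt "0 -0.7 160 0 0 0 0.1" --pt "0 -0.7 160 0 0 0 0.1" --grip_force 20

```text
clock: 75.85
eef_pos: [0.6303, -0.2264, 0.1036]
tool_rot: [-3.14, 0.0, -2.991]
wrist_force: [-0.2, -3.5, -0.8]
width: 0.245
```

```bash
python3 - <<'E'
from h import *
s=st();p=s['eef_pos'];e=np.array([np.cos(A),np.sin(A)])
X=(p[:2]-C)@e-.089; Z=p[2]+.0188-.065; r=np.hypot(X,Z); q0=np.arctan2(X,Z); print(p,s['wrist_force'],s['width'],r,q0)
for q in np.arange(q0,-0.06,-.1): print(round(q,2),np.round([1000*(X-r*np.sin(q)),-1000*(r*np.cos(q)-Z)],1))
E
```

```text
[ 0.63028675 -0.22635611  0.10357472] [-0.20392691 -3.47436227 -0.78816585] 0.24483796059696508 0.1189472555940244 1.0674559515984268
1.07 [ 0. -0.]
0.97 [  6.2 -10.1]
0.87 [ 13.5 -19.6]
0.77 [ 21.6 -28.2]
0.67 [ 30.6 -36. ]
0.57 [ 40.3 -42.9]
0.47 [ 50.6 -48.8]
0.37 [ 61.5 -53.6]
0.27 [ 72.8 -57.3]
0.17 [ 84.4 -59.9]
0.07 [ 96.2 -61.3]
-0.03 [108.1 -61.5]
```

send_rows --pt "6.2 0 -10 0 0 0 0.1" --pt "13.5 0 -19.6 0 0 0 0.1" --pt "21.6 0 -28.2 0 0 0 0.1" --pt "30.6 0 -36 0 0 0 0.1" --pt "40.3 0 -42.9 0 0 0 0.1" --pt "50.6 0 -48.8 0 0 0 0.1" --pt "61.5 0 -53.6 0 0 0 0.1" --pt "72.8 0 -57.3 0 0 0 0.1"

```text
clock: 76.65
eef_pos: [0.5588, -0.237, 0.1616]
tool_rot: [-3.14, 0.003, -2.991]
wrist_force: [3.8, -4.5, -1.2]
width: 0.249
```

send_rows --pt "6 0 -1.5 0 0 0 0.1" --pt "11.6 0 -2.6 0 0 0 0.1" --pt "17.5 0 -3.5 0 0 0 0.1" --pt "23.4 0 -4 0 0 0 0.1" --pt "28 0 -4.2 0 0 0 0.1" --pt "32 0 -4.2 0 0 0 0.1" --pt "32 0 -4.2 0 0 0 0.1"

```text
clock: 77.35
eef_pos: [0.5276, -0.2417, 0.1664]
tool_rot: [-3.14, 0.004, -2.991]
wrist_force: [2.2, -2.8, 6.4]
width: 0.244
```

```bash
python3 - <<'E'
from h import *
s=st();p=s['eef_pos'];e=np.array([np.cos(A),np.sin(A)])
X=(p[:2]-C)@e-.089; Z=p[2]+.0188-.065; print(p,s['wrist_force'],s['width'],np.hypot(X,Z),np.arctan2(X,Z))
E
```

```text
[ 0.52759387 -0.24168495  0.16641423] [ 2.24373986 -2.80477419  6.3953702 ] 0.24433689950462456 0.12021478355708272 0.00303224892192265
```

send_rows --pt "2 0 0 0 0 0 0.1" --pt "4 0 0 0 0 0 0.1" --pt "4 0 0 0 0 0 0.1"

```text
clock: 77.65
eef_pos: [0.5239, -0.2423, 0.1664]
tool_rot: [-3.14, 0.004, -2.99]
wrist_force: [3.6, -1.9, 6.6]
width: 0.248
```

send_rows --pt "2 0 0 0 0 0 0.1" --pt "4 0 0 0 0 0 0.1" --pt "4 0 0 0 0 0 0.1"

```text
clock: 77.95
eef_pos: [0.5199, -0.2429, 0.1663]
tool_rot: [-3.14, 0.003, -2.99]
wrist_force: [2.9, -3.2, 6.1]
width: 0.245
```

```bash
python3 - <<'E'
from h import *
s=st();print(s['eef_pos'],s['wrist_force'],s['width'])
shot('scene');print([(round(x['score'],2),np.round(x['location'],3).tolist()) for x in robot.landmark_of('scene','clamp_grip')][:2])
E
```

```text
[ 0.51985564 -0.2428604   0.16631989] [ 2.92654606 -3.16886732  6.1495028 ] 0.24512617790430835
[]
```

send_rows --pt "0 0 0 0 0 0 0.6" --pt "0 0 0 0 0 0 0.6" --pt "0 0 0 0 0 0 0.6" --pt "0 0 -30 0 0 0 0.6" --pt "0 0 -70 0 0 0 0.6" --pt "0 0 -110 0 0 0 0.6" --pt "0 0 -140 0 0 0 0.6" --pt "20 0 -150 0 0 0 0.6" --pt "20 0 -150 0 0 0 0.6" --pt "20 0 -150 0 0 0 0.6" --pt "20 0 -150 0 0 0 0.6"

```text
clock: 79.15
eef_pos: [0.4985, -0.245, 0.3135]
tool_rot: [3.141, -0.002, -2.991]
wrist_force: [-0.8, 0.6, -0.8]
width: 0.602
```

```bash
python3 - <<'E'
from h import *
p,d=shot('wrist','w10.png');W=world('wrist',d);s=st();print(s['eef_pos'])
dx=W-np.array([*C,0]);X=(dx[...,0]*np.cos(A)+dx[...,1]*np.sin(A))*1000;Y=(-dx[...,0]*np.sin(A)+dx[...,1]*np.cos(A))*1000;Z=W[...,2]*1000
hsv=cv2.cvtColor(p,cv2.COLOR_RGB2HSV)
r=((hsv[...,0]<8)|(hsv[...,0]>172))&(hsv[...,1]>140)&(Z>205)&(Z<225)&(abs(Y)<40)
print('grip top X',r.sum(),np.percentile(X[r],[2,50,98]),np.median(Y[r]),np.median(Z[r]))
b=(abs(abs(Y)-60)<30)&(Z>95)&(Z<150)&(abs(X)<40); print('bar',b.sum(),np.nanpercentile(X[b],[2,50,98]),np.nanpercentile(Z[b],[2,50,98]))
for cam in ['wrist','scene','top']:
    if cam!='wrist': shot(cam)
    print([(round(x['score'],2),np.round(x['location'],3).tolist()) for x in robot.landmark_of(cam,'clamp_grip')][:2])
E
```

```text
[ 0.49859921 -0.24501885  0.31347399]
grip top X 276 [78.95113855 86.28571584 95.98598291] -0.8811772851396049 210.57078861877739
bar 1337 [-7.98889798 -0.77308967  7.7945436 ] [115.10999338 123.18206429 135.57512625]
[(0.95, [0.528, -0.24, 0.18])]
[(0.78, [0.526, -0.24, 0.183])]
[]
```

View pics/w10.png

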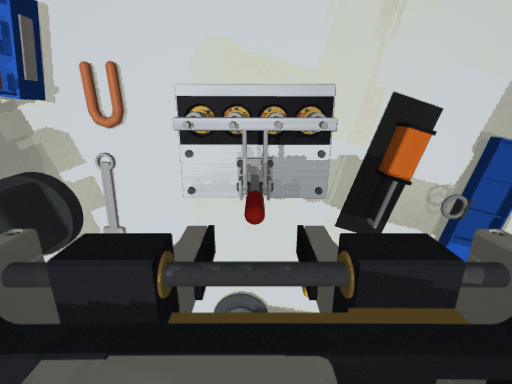

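The clamp is shut, with the bar level over the valve caps. The grip top is at x = 86.3 mm against 86.2 mm at the start, so it is locked. One last numeric check, then I hand in.

```bash
python3 - <<'E'
from h import *
for cam in ['scene','top']:
  shot(cam)
  for n in ['hook','hook_tip','hook_mat','eye','valve1','flux_jar','coupling','return_bend','tape_measure','wrench','screwdriver']:
    print(cam,n,[(round(x['score'],2),np.round(x['location'],3).tolist()) for x in robot.landmark_of(cam,n)][:4 if n=='valve1' else 1])
s=st();print(s['clock'],s['wrist_force'])
robot.finish_job()
E
```

```text
scene hook [(0.85, [0.454, -0.005, -0.001])]
scene hook_tip [(0.72, [0.584, -0.023, 0.017])]
scene hook_mat [(0.93, [0.491, -0.012, -0.002])]
scene eye [(0.72, [0.529, 0.097, 0.04])]
scene valve1 [(0.76, [0.429, -0.17, 0.032]), (0.65, [0.442, -0.282, 0.031]), (0.59, [0.431, -0.224, 0.034]), (0.54, [0.456, -0.336, 0.032])]
scene flux_jar [(0.94, [0.76, 0.033, -0.001])]
scene coupling [(0.72, [0.702, -0.003, 0.0])]
scene return_bend [(0.53, [0.441, -0.502, 0.001])]
scene tape_measure [(0.68, [0.702, -0.108, -0.0])]
scene wrench [(0.74, [0.612, -0.49, 0.0])]
scene screwdriver [(0.92, [0.724, -0.223, -0.001])]
top hook []
top hook_tip [(0.61, [0.445, -0.284, 0.03])]
top hook_mat []
top eye [(0.56, [0.528, 0.095, 0.04])]
top valve1 [(0.61, [0.423, -0.172, 0.03]), (0.54, [0.433, -0.224, 0.03]), (0.53, [0.451, -0.336, 0.03]), (0.49, [0.432, -0.227, 0.032])]
top flux_jar []
top coupling []
top return_bend [(0.6, [0.438, -0.503, -0.0])]
top tape_measure []
top wrench []
top screwdriver []
80.65 [-0.17774025  0.78544698 -0.34115434]
the job is handed in; nothing more can be done
```

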